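Stack the parts tray and its cover on the base and lock them

ROBOT

A 6-joint arm with a two-finger parallel gripper is mounted at the origin on the work surface. World frame = base frame: x ahead of the robot, y to its left, z up, the work surface at z = 0. Lengths are in m, angles in degrees, forces in N, time in s.
With the tool pointing down it reaches from about 0.4 to 0.825 m from the base axis. Payload 7 kg.
Tool frame: the origin (TCP) lies at the very end of the fingers, on their centre line; the grasp point (between the pads) lies 19 mm behind it; x points along the fingers, y is the direction in which the jaws open and shut, and the axes are right-handed (so a half turn about x gives the same grasp; the last joint's range is limited). The gripper opens to 88 mm and grips with 3 to 60 N. Pads are 19 mm wide; open, the fingers measure 130 mm over their backs; the gripper's body (78 mm by 193 mm) begins 47 mm behind the grasp point.
Start: joints at [-49.842, 20.546, 0.682, 0, -70.136, -16.507], TCP at [0.271, -0.618, 0.227] pointing down, gripper open.
Joint ranges: [-176.03, 176.03], [-82.01, 121.73], [-58.28, 71.71], [-173.87, 95.51], [-174.79, -0.11], [-173.66, 173.66]. Speed limits (degrees/s): [136.94, 136.94, 172.46, 180, 180, 180].

INTERFACE

Orientations are given as [roll, pitch, yaw] about the fixed x, y, z axes, in that order (R = Rz(yaw) Ry(pitch) Rx(roll)).
In Python, from plant import monitor, eyes, ticket gives the robot as it stands. The module is installed in compiled form; this text tells all that it offers.
- The arm moves only by the shell command python3 -m crank 'ROWS'. ROWS is JSON, a list of rows, each an object with "linear": the shift along the world's x, y, z in units of 60 mm (1.0 is 60 mm), a list of three; "rot": the turn, a rotation vector about the world's x, y, z in units of 5 degrees (1.0 is 5 degrees), a list of three; "hand": the opening, from 0 (shut) to 1 (fully open). In form: [{"linear": [tx, ty, tz], "rot": [ax, ay, az], "hand": hand}, ...]. A call has 1 to 20 rows; each row shifts and turns the pose as measured when the row begins; what a row does not reach is not made up. A row lasts 1/8 s, in which the tool goes at most 62.5 mm and 10.7 degrees, less where a joint would pass 70% of its speed; a pose out of reach is approached as far as the arm can. A call is refused whole if a number of a shift passes 1 or a number of a turn 1, either way. A call with a gripper value outside its range is refused whole. The fingers move at their own pace and stop on an object; the grip force is fixed at half the most. Time passes only in rows, so rows that do not move let the fingers close. It gives the time, the measured TCP pose, the force and the opening at its end, in the units of the state.
- monitor.get_obs(): the state, without advancing time (a new reading comes with each control period).
- eyes.snapshot(name): name is "scene" or "top" or "wrist"; returns a dict with "image" (480x640x3 uint8, red, green, blue), "depth" (480x640 float32, m along the optical axis (not along the pixel's ray), 0 where there is no reading), "K" (3x3 intrinsics, pixels), "k1" (the pictures are not rectified: a ray, as slopes to the right and down, at radius r is drawn at 1 + k1 r^2 times it, then the intrinsics apply), "camera_from_world" (4x4, takes a point from world to camera coordinates); the wrist camera has in their place "hand_eye" (4x4, takes a point from camera to tool coordinates, whose origin is the TCP and whose axes are the tool frame's). Camera axes: x right, y up, looking along -z (the intrinsics and any distortion apply to the point x, -y, -z); pixel columns grow to the right and rows downward; lengths in m; the calibration is good to about 2 mm. A picture is of the moment at which its call begins: read the wrist's pose just before it.
- ticket.close_job(): hands the job in, once; it reports no verdict.
The state is a dict: "clock": time; "joint_pos": joint angles; "qvel": joint speeds; "tau": joint torques, N m; "tool_pos": TCP position; "orientation": TCP orientation; "force": force on the tool from outside, world axes, zero at the start; "moment": the same for the moment, N m; "opening": finger opening in m.
Only numpy, scipy, OpenCV 4.12 (cv2) and the standard library are available. Lean on these libraries where they do the work, as an engineer would, in place of code of your own. Each camera call takes 0.05 s, during which the arm holds its last target.

TASK

Stack the parts tray on the metal base and then the cover on the tray, each turned so that its two chamfered corners lie over those of the one below and its skirt drops fully down over the rim; set them down, do not drop them. Then swing the catch in over the cover as far as it goes, and leave the bottle, the reel and the screwdriver where they are.

Things in the scene. Friction and masses are not known exactly. Their poses are not given: they have to be found in the camera images.
- nest: Fixed aluminium stacking base, a plate 215 x 90 x 10 mm. Origin: underside, below the centre of the stacking place. x: long axis, towards the end with the chamfered rim corners and the catch's post; z: up. On the plate stands a rim 6 mm high with a rounded top, 121 x 51 mm outside, a rectangle with two chamfered corners at its +x end.
- nest_seat (a point): Centre of the stacking place, on the top face of the base plate (10 mm above the bench). The tray's origin comes here when seated.
- nest_key (a point): Point 65 mm from nest_seat along the base's +x axis, on the plate's top face; a seated tray's tray_key comes here.
- tray: Grey plastic parts tray with small parts in two compartments, 130 x 60 x 30 mm high, about 140 g. Origin: centre of underside; x: along it, to the end with two chamfered corners (18 mm legs); z up. Straight outer wall to 24 mm, ledge, then a 6 mm rim like the base's. Hollow below: skirt 3 mm thick, 9 mm deep, 1.5 mm play each side over a rim; its lower edge rests on the face around the rim.
- tray_key (a point): Middle of the tray's chamfered end, at the height of its underside: 65 mm from the origin along the tray's +x. Turned the wrong way round, a tray or cover stands 6 mm too high. The tray can be gripped across its 60 mm width.
- cover: Grey plastic cover of the same outline (130 x 60 mm, two chamfered corners at its +x end), 90 g or so. Origin: centre of its underside; z: up. Skirt 3 mm thick and 8 mm deep with the same play; flat top at 13 mm; on it, centred, a grip ridge 48 mm long (x), 16 mm wide (y), 24 mm high (top at 37 mm). Seated on the tray its underside is 24 mm above the tray's underside.
- cover_key (a point): Middle of the cover's chamfered end, at the height of its underside: 65 mm from the origin along the cover's +x.
- catch (a joint): Swing catch: level steel bar 16 mm wide, 8 mm thick, pivoted on the post at the base's +x end, underside 49.5 mm above the bench, 2.5 mm over a seated cover. 0: fully closed, at its stop, bar along the base's -x, over the cover's end; grows counter-clockwise seen from above (1.57: bar along the base's -y) up to 2.5 rad. Stays where left; friction about 1.2 N at the knob.
- catch_knob (a point): Centre of the top of the catch's upright round knob, 14 mm in diameter, 28 mm high above the bar (top 85.5 mm above the bench), 42 mm from the pivot.
- catch_hinge (a point): Pivot axis of the catch (vertical), at the height of the bar's top: 92 mm from the base's origin along its +x, 57.5 mm above the bench.
- bottle: Bystander: white plastic bottle, 52 mm in diameter, 140 mm high. Origin: centre of its underside.
- reel: Bystander: aluminium reel standing on its flange, 64 mm in diameter, 50 mm high. Origin: centre of its underside.
- driver: Bystander: screwdriver lying on the bench. Origin: under its middle; x along it, towards the tip.
Not all that is in view belongs to the job. Leave any green look-alike of the tray alone. Several things have the shape of the nest; the one meant has the colours described above.

How it is judged (in metres and radians):
On the way, in this order (a step that is already met when the one before it is completed fails the run):
1. the tray is seated on the base, chamfers matched, skirt fully down (horizontal distance between tray and nest_seat below 0.004 m and horizontal distance between tray_key and nest_key below 0.005 m and z of tray in the frame of nest_seat below 0.002 m and angle between tray's own z axis and vertical below 0.04 rad), for 0.2 s.
2. the cover is seated on the seated tray, chamfers matched, skirt fully down (all of step 1 and horizontal distance between cover and tray below 0.004 m and horizontal distance between cover_key and tray_key below 0.005 m and z of cover in the frame of tray between 0.02 and 0.026 m and angle between cover's own z axis and vertical below 0.04 rad), for 0.2 s.
At the end, for the whole second after the job is handed in: Tray level on the base: origin within 4 mm of nest_seat, chamfered end within 5 mm of nest_key (from above), at most 2 mm high. Cover likewise on the tray (4 mm, 5 mm; underside 20 to 26 mm above the tray's). Catch within 0.15 rad of closed. All at rest (all of step 2 and value of joint catch below 0.15 rad and linear speed of each of tray, cover below 0.02 m/s); the robot touches nothing.
It fails at once if a bystander (bottle, reel or screwdriver) is moved more than 20 mm (distance of any of bottle, reel, driver from where it was at the start of the episode above 0.02 m).
It fails at once if the tray or the cover is dropped from more than about 20 mm (falls free of the fingers faster than 0.6 m/s) ((linear speed of tray above 0.6 m/s and contact force between the fingers and tray below 0.1 N) or (linear speed of cover above 0.6 m/s and contact force between the fingers and cover below 0.1 N)).
It also fails if it takes over 64 s, if anything falls off the work surface, if the arm or the gripper's body presses on something with over 40 N, if the wrist force passes 120 N, or if a joint passes its speed limit or range.

## Working session

There is one attempt and no reset: what is moved stays moved. The work goes in short steps, Python scripts to look and compute and a shell command to move; the robot and the scene stay as the last step left them, time stands still between calls to the robot, and variables do not carry over. Pictures are saved under pics/ and viewed, and the job is handed in when it is done.

```bash
mkdir -p pics; ls; python3 - <<'E'
from plant import monitor, eyes, ticket
import cv2, numpy as np
print(monitor.get_obs())
for n in ["scene","top","wrist"]:
    s=eyes.snapshot(n)
    cv2.imwrite(f"pics/{n}0.png",s["image"][:,:,::-1])
    np.savez(f"pics/{n}0.npz",**s)
    print(n,s["K"],s["k1"],s.get("camera_from_world",s.get("hand_eye")))
E
```

```text
pics
{'clock': 0.0, 'joint_pos': array([-4.98410264e+01,  2.05920971e+01,  6.33623250e-01, -2.05925607e-02,
       -7.01356412e+01, -1.65058166e+01]), 'qvel': array([ 0.10602803, -0.02547035, -0.03286314,  0.00676154,  0.0723525 ,
       -0.05902776]), 'tau': array([ 5.36458665e-04, -5.82726073e+01,  2.93063325e+01,  6.99733302e+00,
        6.89477936e-03, -1.80313100e-04]), 'tool_pos': array([ 0.27057801, -0.61785867,  0.22561259]), 'orientation': array([ 94.88450472,  89.90391398, 118.53064859]), 'force': array([-0.09007672,  0.19602682,  0.52063259]), 'moment': array([-0.0298255 , -0.00283716,  0.01808582]), 'opening': 0.08740375959210903}
scene [[437.33136719   0.         319.11833938]
 [  0.         437.33136719 235.09998447]
 [  0.           0.           1.        ]] -0.09203838651228105 [[-0.81027666  0.5858108  -0.01665662  0.48997181]
 [-0.41552727 -0.55423864  0.72121884  0.14653514]
 [ 0.41326604  0.59130808  0.69250699 -1.42784879]
 [ 0.          0.          0.          1.        ]]
top [[521.21033583   0.         324.41231503]
 [  0.         521.21033583 238.28737753]
 [  0.           0.           1.        ]] -0.13389392721777962 [[-0.00700763 -0.99972393 -0.02242687 -0.02424817]
 [ 0.99785445 -0.00845096  0.0649237  -0.56463231]
 [-0.0650953  -0.02192379  0.99763819 -1.45921411]
 [ 0.          0.          0.          1.        ]]
wrist [[432.20519261   0.         322.97973875]
 [  0.         432.20519261 242.36028845]
 [  0.           0.           1.        ]] -0.027818251719117185 [[-6.57846891e-04  2.97670259e-01 -9.54668521e-01 -1.60242847e-01]
 [ 9.99999784e-01  1.89847276e-04 -6.29888645e-04 -5.98599633e-05]
 [-6.25789752e-06 -9.54668728e-01 -2.97670319e-01 -8.04616478e-02]
 [ 0.00000000e+00  0.00000000e+00  0.00000000e+00  1.00000000e+00]]
```

View pics/scene0.png

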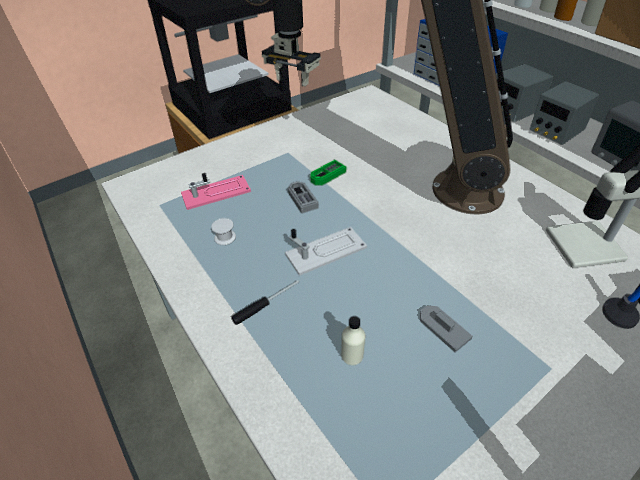

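View pics/top0.png

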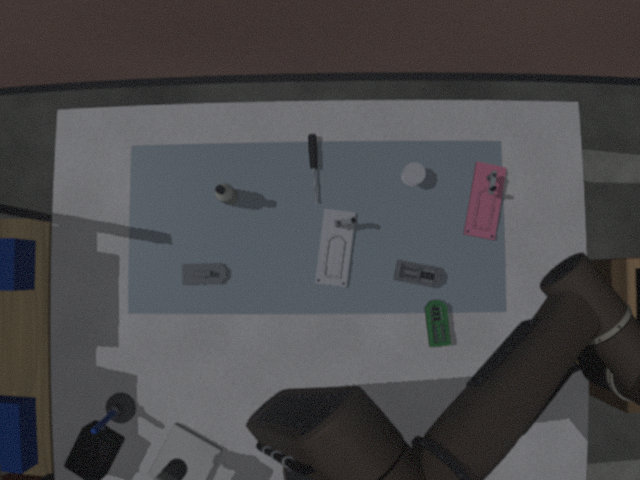

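View pics/wrist0.png

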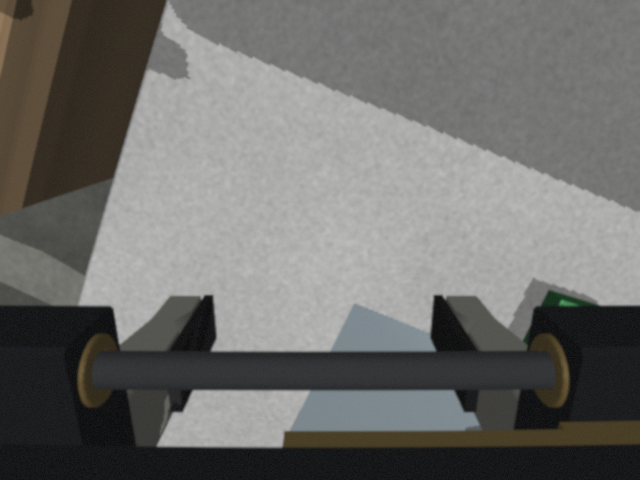

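```bash
cat > h.py <<'E'
import numpy as np, cv2
from scipy.spatial.transform import Rotation as Ro
def Rtool(rpy): return Ro.from_euler('xyz',rpy,degrees=True).as_matrix()
def cam_pose(s,obs=None):
    """returns R (world from cam), c"""
    if "camera_from_world" in s:
        T=np.linalg.inv(s["camera_from_world"]); return T[:3,:3],T[:3,3]
    H=s["hand_eye"]; R=Rtool(obs["orientation"]); 
    return R@H[:3,:3], R@H[:3,3]+obs["tool_pos"]
def slopes(s,px):
    px=np.atleast_2d(np.float64(px)); K=s["K"]
    d=np.c_[(px[:,0]-K[0,2])/K[0,0],(px[:,1]-K[1,2])/K[1,1]]
    u=d.copy()
    for _ in range(20): u=d/(1+float(s["k1"])*(u**2).sum(1,keepdims=True))
    return u
def ray(s,px,obs=None):
    R,c=cam_pose(s,obs); u=slopes(s,px)
    return c,(np.c_[u[:,0],-u[:,1],-np.ones(len(u))])@R.T
def toplane(s,px,z,obs=None):
    c,d=ray(s,px,obs); t=(z-c[2])/d[:,2]; return c+d*t[:,None]
def proj(s,P,obs=None):
    R,c=cam_pose(s,obs); q=(np.atleast_2d(P)-c)@R; u=np.c_[q[:,0]/-q[:,2],-q[:,1]/-q[:,2]]
    u=u*(1+float(s["k1"])*(u**2).sum(1,keepdims=True)); K=s["K"]
    return np.c_[u[:,0]*K[0,0]+K[0,2],u[:,1]*K[1,1]+K[1,2]]
def tri(rays):
    """least-squares meeting point of [(c,d),...]; returns point, residual distances"""
    A=np.zeros((3,3));b=np.zeros(3);M=[]
    for c,d in rays:
        d=d/np.linalg.norm(d);m=np.eye(3)-np.outer(d,d);A+=m;b+=m@c;M.append((m,c))
    p=np.linalg.solve(A,b); return p,[np.linalg.norm(m@(p-c)) for m,c in M]
def points(s,obs=None):
    """world points from depth image"""
    h,w=s["depth"].shape; vv,uu=np.mgrid[:h,:w]
    R,c=cam_pose(s,obs); u=slopes(s,np.c_[uu.ravel(),vv.ravel()]); z=s["depth"].ravel()
    P=(np.c_[u[:,0],-u[:,1],-np.ones(len(u))]*z[:,None])@R.T+c
    P[z==0]=np.nan
    return P.reshape(h,w,3)
def load(n): return dict(np.load(n))
E
python3 - <<'E'
from h import *
t=load("pics/top0.npz")
for n,p,z in [("tray",(419,273),.03),("green",(438,323),.03),("cover",(205,273),.02),("nest",(336,247),.016),("pink",(486,202),.016),("bottle",(225,192),.1),("reel",(414,174),.05),("drv",(315,165),.01),("knob",(353,219),.085)]:
    print(n,toplane(t,p,z)[0].round(3))
im=t["image"][:,:,::-1]
a=cv2.resize(im[200:300,300:460],None,fx=5,fy=5,interpolation=cv2.INTER_CUBIC)
cv2.imwrite("pics/c1.png",a)
cv2.imwrite("pics/c2.png",cv2.resize(im[240:300,160:260],None,fx=6,fy=6,interpolation=cv2.INTER_CUBIC))
print(np.nanpercentile(t["depth"],[1,50,99]))
E
```

```text
tray [ 0.464 -0.293  0.03 ]
green [ 0.324 -0.345  0.03 ]
cover [0.468 0.313 0.02 ]
nest [ 0.54  -0.061  0.016]
pink [ 0.665 -0.493  0.016]
bottle [0.688 0.239 0.1  ]
reel [ 0.741 -0.282  0.05 ]
drv [ 0.777 -0.003  0.01 ]
knob [ 0.612 -0.108  0.085]
[0.65667232 1.50170386 2.31215312]
```

View pics/c1.png

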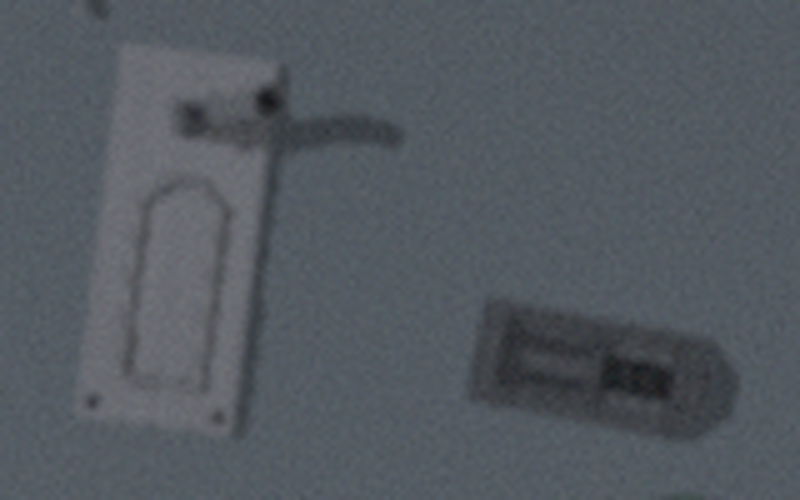

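View pics/c2.png

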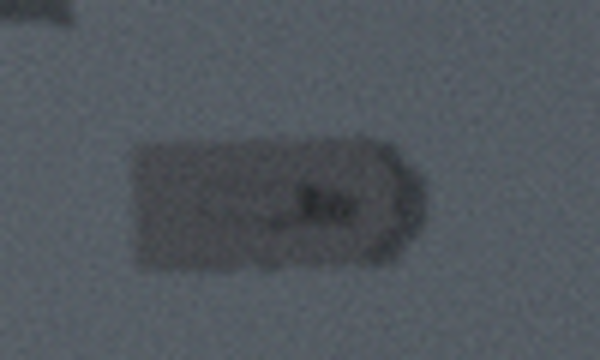

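```bash
python3 - <<'E'
from h import *
from plant import monitor
o=monitor.get_obs(); print(Rtool(o["orientation"]).round(3))
t=load("pics/top0.npz")
def yaw(a,b,z):
    P=toplane(t,[a,b],z); d=P[1]-P[0]; return np.degrees(np.arctan2(d[1],d[0])),np.linalg.norm(d)
# nest from crop pixel (5x, offset 300,200)
f=lambda x,y:(300+x/5,200+y/5)
print("nest",yaw(f(75,412),f(122,45),.01),yaw(f(237,432),f(282,62),.01))
print("tray",yaw(f(490,302),f(710,338),.024),yaw(f(470,398),f(685,438),.024))
g=lambda x,y:(160+x/6,240+y/6)
print("cover",yaw(g(135,145),g(370,140),.013),yaw(g(135,265),g(375,262),.013))
P=points(t)
for n,(u,v) in [("nest",(336,250)),("tray",(402,272)),("tray2",(440,275)),("cover",(190,270)),("bench",(260,250)),("reel",(414,174))]:
    print(n,np.nanmedian(P[v-1:v+2,u-1:u+2].reshape(-1,3),0).round(4))
E
```

```text
[[-0.001 -0.401  0.916]
 [ 0.001  0.916  0.401]
 [-1.     0.001 -0.   ]]
nest (np.float64(-7.6637929064841765), np.float64(0.21110730319637375)) (np.float64(-7.506266934453813), np.float64(0.21236492432603585))
tray (np.float64(-99.81397316289039), np.float64(0.12610298035154693)) (np.float64(-101.09370450219451), np.float64(0.12342701473032663))
cover (np.float64(-89.04905306589646), np.float64(0.11489843333374195)) (np.float64(-89.35095852382571), np.float64(0.11711401629233618))
nest [ 0.5313 -0.0612  0.0089]
tray [ 0.4672 -0.2475  0.0141]
tray2 [ 0.4577 -0.3531  0.0276]
cover [0.4766 0.3592 0.0132]
bench [ 5.333e-01  1.572e-01 -2.000e-04]
reel [ 0.7412 -0.2817  0.048 ]
```

Candidates (top view):
- **Tray:** the grey one at (419,273). The green look-alike is at (438,323).
- **Cover:** the grey ridged part at (205,273), the only one.
- **Nest:** the silver-white base at (336,247). The pink look-alike is at (486,202).

I choose the grey tray and the silver base. In the crops, the tray's chamfers point to image right (about -y). The base's chamfers point up (+x), and the catch lies along -y. Next I go to a wrist vantage over the tray.

```bash
python3 -m crank '[{"linear":[0.29,0.59,0],"rot":[0,0,1],"hand":1},{"linear":[0.29,0.59,0],"rot":[0,0,1],"hand":1},{"linear":[0.29,0.59,0],"rot":[0,0,1],"hand":1},{"linear":[0.29,0.59,0],"rot":[0,0,1],"hand":1},{"linear":[0.29,0.59,0],"rot":[0,0,1],"hand":1},{"linear":[0.29,0.59,0],"rot":[0,0,1],"hand":1},{"linear":[0.29,0.59,0],"rot":[0,0,1],"hand":1},{"linear":[0.29,0.59,0],"rot":[0,0,1],"hand":1},{"linear":[0.29,0.59,0],"rot":[0,0,1],"hand":1},{"linear":[0.29,0.59,0],"rot":[0,0,1],"hand":1},{"linear":[0.29,0.59,0],"rot":[0,0,1],"hand":1},{"linear":[0.29,0.59,0],"rot":[0,0,0.2],"hand":1},{"linear":[0,0,0],"rot":[0,0,0],"hand":1}]'
cat > look.py <<'E'
import sys
from h import *
from plant import monitor, eyes
def look(tag,cam="wrist"):
    o=monitor.get_obs(); s=eyes.snapshot(cam)
    s["orientation"]=o["orientation"]; s["tool_pos"]=o["tool_pos"]
    cv2.imwrite(f"pics/{tag}.png",s["image"][:,:,::-1]); np.savez(f"pics/{tag}.npz",**s)
    R=Rtool(o["orientation"])
    print(tag,"t",round(o["clock"],2),"tcp",o["tool_pos"].round(4),"yaw_y",np.degrees(np.arctan2(R[1,1],R[0,1])).round(2),"tilt",R[2].round(4),"F",o["force"].round(1),"open",round(o["opening"],4),"q6",o["joint_pos"][5].round(1))
    return s,o
if __name__=="__main__": look(*sys.argv[1:])
E
python3 look.py tray1
```

```text
clock: 1.78
tool_pos: [0.4822, -0.1783, 0.2221]
orientation: [90.5, 89.6, 172.0]
force: [0.6, -0.1, -0.4]
opening: 0.0874
tray1 t 1.77 tcp [ 0.4822 -0.1783  0.2221] yaw_y 171.43 tilt [-1.0e+00  6.4e-03 -1.0e-04] F [ 0.6 -0.1 -0.4] open 0.0874 q6 -10.1
```

View pics/tray1.png

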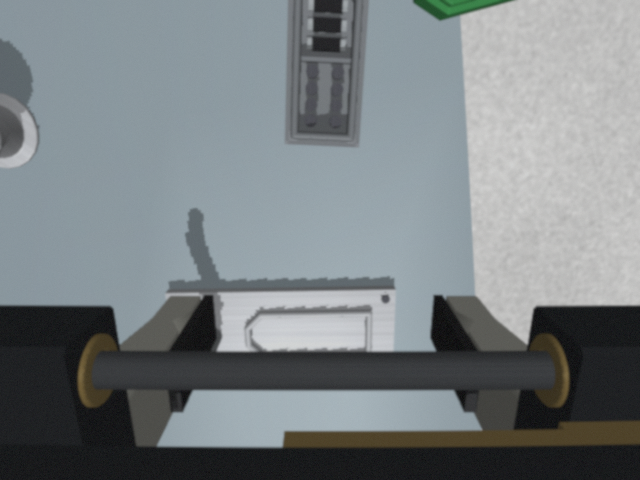

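```bash
python3 -m crank '[{"linear":[-0.1,-0.5,0],"rot":[0,0,-0.2],"hand":1},{"linear":[-0.1,-0.5,0],"rot":[0,0,-0.2],"hand":1},{"linear":[0,0,0],"rot":[0,0,0],"hand":1}]'
python3 look.py tray2; python3 -c "
from plant import monitor;print(monitor.get_obs()['joint_pos'])"
```

```text
clock: 2.2
tool_pos: [0.4679, -0.2418, 0.2217]
orientation: [92.3, 89.6, 171.6]
force: [0.0, 0.2, -0.0]
opening: 0.0873
tray2 t 2.2 tcp [ 0.4679 -0.2418  0.2217] yaw_y 169.29 tilt [-1.0e+00  7.8e-03 -3.0e-04] F [ 0.   0.2 -0. ] open 0.0873 q6 -4.7
[-5.91631658e+00  7.00026420e+00 -1.80218692e+01 -3.23984474e-02
 -6.54178534e+01 -4.75118657e+00]
```

View pics/tray2.png

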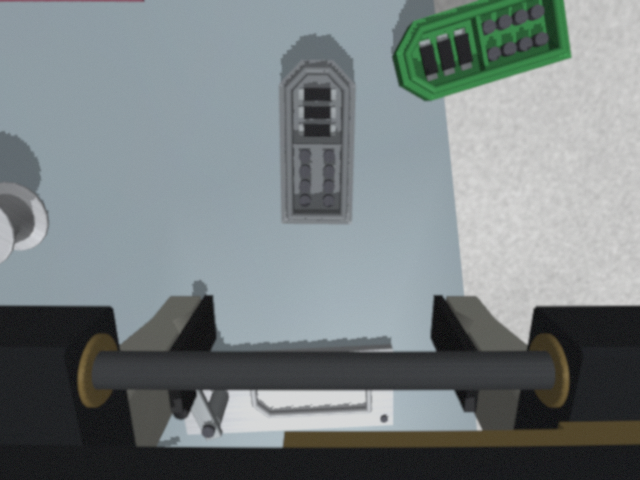

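```bash
cat > seg.py <<'E'
from h import *
def greymask(s,roi,thr=10):
    im=cv2.GaussianBlur(s["image"],(3,3),0).astype(int); x0,y0,x1,y1=roi
    d=(im[:,:,2]-im[:,:,0]); sat=d*100//np.maximum(im.max(2),1)
    m=np.zeros(d.shape,np.uint8); m[y0:y1,x0:x1]=(np.abs(sat)<thr)[y0:y1,x0:x1]
    m=cv2.morphologyEx(m,cv2.MORPH_CLOSE,np.ones((7,7)))
    m=cv2.morphologyEx(m,cv2.MORPH_OPEN,np.ones((5,5)))
    c=max(cv2.findContours(m,cv2.RETR_EXTERNAL,cv2.CHAIN_APPROX_NONE)[0],key=cv2.contourArea)
    return c[:,0,:].astype(float),m
def fitline(P):
    v=cv2.fitLine(P.astype(np.float32),cv2.DIST_HUBER,0,0.001,0.001).ravel(); return v[2:].astype(float),v[:2].astype(float)
def outline(P,yaw0,L=0.13,W=0.06,ch=0.018):
    """P: Nx2 world outline points; yaw0 rough (rad). Fit both long sides, rear and front edge -> centre, yaw, dims"""
    c=(P.max(0)+P.min(0))/2; yaw=yaw0
    for _ in range(4):
        e=np.array([np.cos(yaw),np.sin(yaw)]); n=np.array([-e[1],e[0]])
        u=(P-c)@e; v=(P-c)@n
        # recentre
        u0=(np.percentile(u,1)+np.percentile(u,99))/2; 
        mid=np.abs(u-u0)<0.035
        up=mid&(v>0); lo=mid&(v<0)
        a1,d1=fitline(P[up]);a2,d2=fitline(P[lo])
        d1*=np.sign(d1@e);d2*=np.sign(d2@e); d=d1+d2; yaw=np.arctan2(d[1],d[0])
        vm=(( a1-c)@n+(a2-c)@n)/2
        W_=np.abs((a1-a2)@np.array([-np.sin(yaw),np.cos(yaw)]))
        rear=(np.abs(v-vm)<0.02)&(u<u0-0.05); front=(np.abs(v-vm)<0.008)&(u>u0+0.05)
        ur=np.median(u[rear]); uf=np.median(u[front])
        c=c+e*(ur+uf)/2+n*vm
    return c,np.degrees(yaw),uf-ur,W_,np.degrees(np.arctan2(d1[1],d1[0])-np.arctan2(d2[1],d2[0]))
E
python3 - <<'E'
from seg import *
s=load("pics/tray2.npz")
c,m=greymask(s,(250,30,390,260))
im=s["image"][:,:,::-1].copy(); cv2.drawContours(im,[c.astype(int)[:,None]],-1,(0,0,255),1)
cv2.imwrite("pics/tray2m.png",cv2.resize(im[30:250,230:420],None,fx=2.7,fy=2.7))
for z in (.022,.024,.026):
    print(z,outline(toplane(s,c,z,s)[:,:2],np.radians(-100.5)))
P=points(s,s)
for (u,v) in [(286,180),(347,180),(318,217),(240,180),(318,66)]: print(u,v,P[v-1:v+2,u-1:u+2].reshape(-1,3).mean(0).round(4))
E
```

```text
0.022 (array([ 0.46244537, -0.29305176]), np.float64(-101.23604174557974), np.float64(0.1312473374842416), np.float64(0.06006110591574844), np.float64(-0.4093197377506926))
0.024 (array([ 0.46234024, -0.29319987]), np.float64(-101.19411395962796), np.float64(0.1305109654763027), np.float64(0.059664426410371875), np.float64(-0.39629437520725264))
0.026 (array([ 0.462295  , -0.29335575]), np.float64(-101.19428842815103), np.float64(0.12978176898617966), np.float64(0.059331064162217256), np.float64(-0.3966021439884172))
286 180 [ 0.4919 -0.271   0.03  ]
347 180 [ 0.4429 -0.2614  0.0284]
318 217 [ 0.472  -0.2362  0.0326]
240 180 [ 0.5345 -0.2748  0.0029]
318 66 [ 0.4498 -0.3516  0.0295]
```

View pics/tray2m.png

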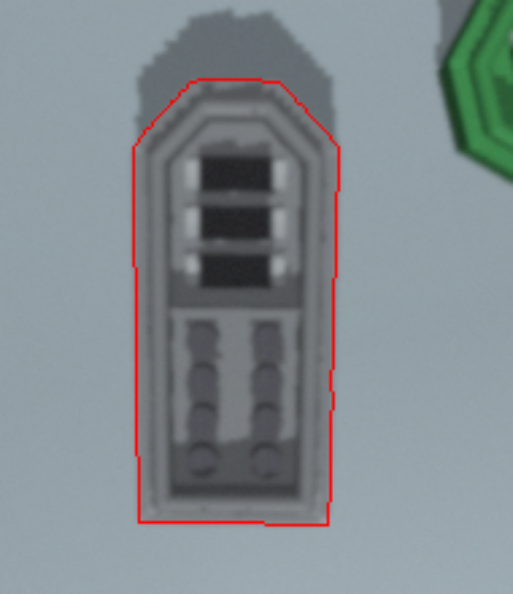

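```bash
python3 - <<'E'
from seg import *
a=load("pics/tray1.npz"); b=load("pics/tray2.npz")
ca,_=greymask(a,(270,0,380,170)); cb,_=greymask(b,(250,30,390,260))
def rc(c):
    return c[np.argmax(c[:,1]-c[:,0])],c[np.argmax(c[:,1]+c[:,0])]
for p,q in zip(rc(ca),rc(cb)):
    A=ray(a,p,a);B=ray(b,q,b); print(p,q,tri([(A[0],A[1][0]),(B[0],B[1][0])]))
E
python3 -m crank '[{"linear":[-0.05,-0.43,-0.6],"rot":[0,-0.09,-0.1],"hand":1},{"linear":[-0.04,-0.43,-0.7],"rot":[0,0,0],"hand":1},{"linear":[0,0,-0.7],"rot":[0,0,0],"hand":1},{"linear":[0,0,-0.5],"rot":[0,0,0],"hand":1},{"linear":[0,0,0],"rot":[0,0,0],"hand":1}]'
python3 look.py tray3
```

```text
[285. 143.] [281. 223.] (array([ 0.50369129, -0.23578015,  0.02795455]), [np.float64(0.00026567781450410975), np.float64(0.0002656778145041057)])
[357. 147.] [351. 224.] (array([ 0.44627384, -0.22376599,  0.02720732]), [np.float64(0.0003817514891619862), np.float64(0.0003817514891619314)])
clock: 2.88
tool_pos: [0.4619, -0.2944, 0.0691]
orientation: [-66.8, 89.8, 11.9]
force: [0.2, -0.1, 0.9]
opening: 0.0879
tray3 t 2.88 tcp [ 0.4619 -0.2944  0.0691] yaw_y 168.73 tilt [-1.     -0.0035  0.0015] F [ 0.2 -0.1  0.9] open 0.0879 q6 0.9
```

View pics/tray3.png

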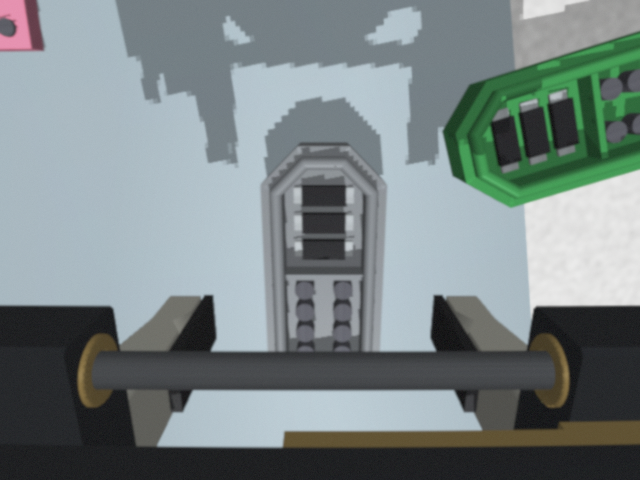

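The tray sits centred between the open fingers: its sides are at columns 262 and 384, with a 49 px gap each side, and the green tray is clear. Triangulation puts the ledge at about 27 mm. The depth reading of the bench at +3 mm shows the same bias, so this agrees with the stated 24 mm. I descend and close.

```bash
python3 -m crank '[{"linear":[0,0,-0.5],"rot":[0,0,0],"hand":1},{"linear":[0,0,-0.38],"rot":[0,0,0],"hand":1},{"linear":[0,0,-0.1],"rot":[0,0,0],"hand":1},{"linear":[0,0,0],"rot":[0,0,0],"hand":1}]'; python3 -c "
from look import *;look('tray4')"
```

```text
clock: 3.42
tool_pos: [0.4686, -0.2957, 0.0179]
orientation: [-91.6, 89.0, -12.6]
force: [0.1, -0.6, 1.3]
opening: 0.0877
tray4 t 3.42 tcp [ 0.4686 -0.2957  0.0179] yaw_y 168.91 tilt [-9.998e-01 -1.740e-02 -5.000e-04] F [ 0.1 -0.6  1.3] open 0.0877 q6 0.9
```

```bash
python3 -c "
from plant import monitor
o=monitor.get_obs();print(o['joint_pos'],o['tau'],o['force'],o['moment'])"; python3 -m crank '[{"linear":[-0.1,0,-0.05],"rot":[0,0.2,0],"hand":1},{"linear":[0,0,0],"rot":[0,0,0],"hand":1},{"linear":[0,0,0],"rot":[0,0,0],"hand":1}]'; python3 -c "
from look import *;look('tray5')"
```

```text
[-1.19932464e+01  2.17475600e+01 -2.94835193e+01  2.28589088e-02
 -3.77331212e+01  8.89544906e-01] [-4.87162010e-02 -4.91756487e+01  1.91078711e+01  4.51772779e+00
  9.56377247e-02 -1.59773263e-04] [ 1.02684567 -0.78784791 -0.54140599] [-0.0340824   0.07980668  0.01294051]
clock: 3.85
tool_pos: [0.4638, -0.2961, 0.0174]
orientation: [-143.3, 89.7, -64.3]
force: [0.2, 0.3, -0.4]
opening: 0.0879
tray5 t 3.85 tcp [ 0.4638 -0.2961  0.0174] yaw_y 168.93 tilt [-1.     -0.0033 -0.0044] F [ 0.2  0.3 -0.4] open 0.0879 q6 0.6
```

View pics/tray5.png

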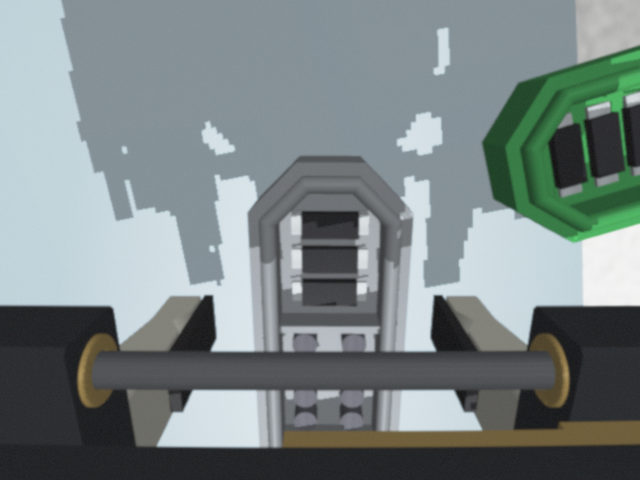

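```bash
python3 -m crank '[{"linear":[-0.03,0.04,-0.1],"rot":[0.05,0.04,0],"hand":1},{"linear":[0,0,-0.07],"rot":[0,0,0],"hand":1},{"linear":[0,0,0],"rot":[0,0,0],"hand":1}]'; python3 -c "
from look import *;look('tray6')"
```

```text
clock: 4.28
tool_pos: [0.4616, -0.2935, 0.0062]
orientation: [105.2, 89.9, -175.9]
force: [-0.5, -0.7, -0.5]
opening: 0.0879
tray6 t 4.28 tcp [ 0.4616 -0.2935  0.0062] yaw_y 168.92 tilt [-1.0e+00  1.7e-03 -5.0e-04] F [-0.5 -0.7 -0.5] open 0.0879 q6 0.8
```

```bash
python3 -m crank '[{"linear":[0,0,0],"rot":[0,0,0],"hand":0},{"linear":[0,0,0],"rot":[0,0,0],"hand":0},{"linear":[0,0,0],"rot":[0,0,0],"hand":0},{"linear":[0,0,0],"rot":[0,0,0],"hand":0}]'; python3 -c "
from look import *;look('tray7')"
```

```text
clock: 4.82
tool_pos: [0.4618, -0.2936, 0.0065]
orientation: [112.1, 89.9, -168.9]
force: [0.6, -0.3, -1.7]
opening: 0.0595
tray7 t 4.83 tcp [ 0.4618 -0.2936  0.0065] yaw_y 168.93 tilt [-1.0e+00  1.4e-03 -5.0e-04] F [ 0.6 -0.3 -1.7] open 0.0595 q6 0.8
```

Gripped at 59.5 mm, so the tray is now centred and squared in the jaws. The held tray would hide the nest from the wrist camera, so I let go again and look at the tray once more to get the camera bias against the known jaw centre. Then I measure the nest from the same relative vantage.

```bash
python3 -m crank '[{"linear":[0,0,0],"rot":[0,0,0],"hand":1},{"linear":[0,0,0],"rot":[0,0,0],"hand":1},{"linear":[0,0,0.1],"rot":[0,0,0],"hand":1},{"linear":[0,0,0.4],"rot":[0,0,0],"hand":1},{"linear":[0,0,0.7],"rot":[0,0,0],"hand":1},{"linear":[0.1,0.4,0.8],"rot":[0,0,0],"hand":1},{"linear":[0.1,0.5,0.8],"rot":[0,0,0],"hand":1},{"linear":[0,0,0.8],"rot":[0,0,0],"hand":1},{"linear":[0,0,0],"rot":[0,0,0],"hand":1},{"linear":[0,0,0],"rot":[0,0,0],"hand":1}]'; python3 - <<'E'
from look import *
from seg import *
s,o=look('tray8')
c,m=greymask(s,(230,5,400,290))
cen,yaw,L,W,d=outline(toplane(s,c,.024,s)[:,:2],np.radians(-101)); print(cen,yaw,L,W,d)
# bias in object frame relative to gripped place
tcp=np.array([.4617,-.29355]); y=np.radians(-101.07); e=np.array([np.cos(y),np.sin(y)]);n=np.array([-e[1],e[0]])
print("bias along, across mm",(cen-tcp)@e*1e3,(cen-tcp)@n*1e3)
E
```

```text
clock: 6.12
tool_pos: [0.4722, -0.2376, 0.232]
orientation: [61.7, 90.0, 140.6]
force: [0.8, -0.2, -0.2]
opening: 0.0878
tray8 t 6.12 tcp [ 0.4722 -0.2376  0.232 ] yaw_y 168.91 tilt [-1.e+00  1.e-04  0.e+00] F [ 0.8 -0.2 -0.2] open 0.0878 q6 -5.6
[ 0.46241496 -0.292899  ] -101.29775199568975 0.1306627415325631 0.059646260640341876 0.3599780815152426
bias along, across mm -0.7761635482306771 0.5766597973451427
```

View pics/tray8.png

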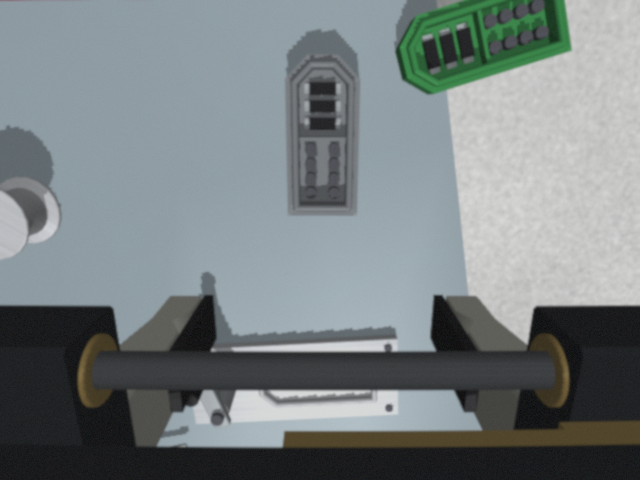

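```bash
python3 -m crank '[{"linear":[0,0.16,0],"rot":[0,0,1],"hand":1},{"linear":[0,0.16,0],"rot":[0,0,1],"hand":1},{"linear":[0,0.16,0],"rot":[0,0,1],"hand":1},{"linear":[0,0.16,0],"rot":[0,0,1],"hand":1},{"linear":[0,0.16,0],"rot":[0,0,1],"hand":1},{"linear":[0,0.16,0],"rot":[0,0,1],"hand":1},{"linear":[0,0.16,0],"rot":[0,0,1],"hand":1},{"linear":[0,0.16,0],"rot":[0,0,1],"hand":1},{"linear":[0,0.16,0],"rot":[0,0,1],"hand":1},{"linear":[0,0.16,0],"rot":[0,0,1],"hand":1},{"linear":[0,0.16,0],"rot":[0,0,1],"hand":1},{"linear":[0,0.16,0],"rot":[0,0,1],"hand":1},{"linear":[0,0.16,0],"rot":[0,0,1],"hand":1},{"linear":[0,0.16,0],"rot":[0,0,1],"hand":1},{"linear":[0,0.16,0],"rot":[0,0,1],"hand":1},{"linear":[0,0.16,0],"rot":[0,0,1],"hand":1},{"linear":[0,0.16,0],"rot":[0,0,1],"hand":1},{"linear":[0,0.16,0],"rot":[0,0,0.7],"hand":1},{"linear":[0,0,0],"rot":[0,0,0],"hand":1},{"linear":[0,0,0],"rot":[0,0,0],"hand":1}]'; python3 look.py nest1
```

```text
clock: 8.68
tool_pos: [0.4584, -0.065, 0.2063]
orientation: [52.9, 87.3, -137.4]
force: [0.3, 0.2, 0.8]
opening: 0.0876
nest1 t 8.68 tcp [ 0.4584 -0.065   0.2063] yaw_y -100.27 tilt [-0.9989  0.0373  0.0282] F [0.3 0.2 0.8] open 0.0876 q6 61.7
```

View pics/nest1.png

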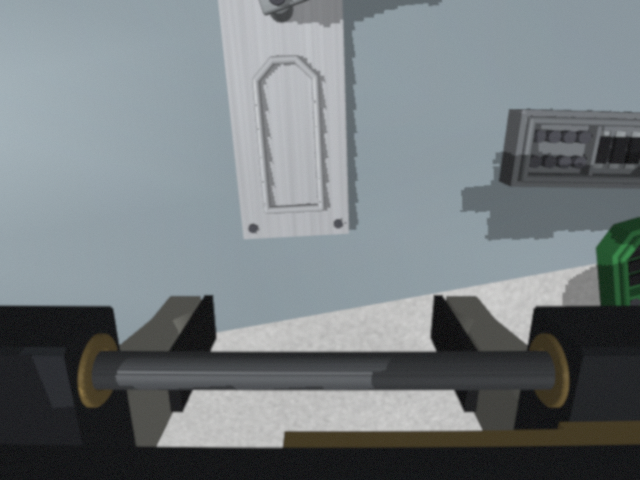

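```bash
python3 - <<'E'
from h import *
s=load("pics/nest1.npz"); print(toplane(s,[(286,133),(288,57),(295,210)],.016,s))
E
python3 -m crank '[{"linear":[0,0,0.2],"rot":[0.36,-0.4,0.5],"hand":1},{"linear":[0,0.1,0.2],"rot":[0,0,0],"hand":1},{"linear":[0,0,0],"rot":[0,0,0],"hand":1},{"linear":[0,0,0],"rot":[0,0,0],"hand":1}]'; python3 look.py nest2
```

```text
[[ 0.51849788 -0.05331908  0.016     ]
 [ 0.57235544 -0.06604433  0.016     ]
 [ 0.45626946 -0.04791082  0.016     ]]
clock: 9.22
tool_pos: [0.458, -0.0596, 0.2301]
orientation: [71.1, 89.9, -117.0]
force: [-0.6, 0.6, -0.0]
opening: 0.0876
nest2 t 9.22 tcp [ 0.458  -0.0596  0.2301] yaw_y -98.04 tilt [-1.0e+00  1.5e-03  5.0e-04] F [-0.6  0.6 -0. ] open 0.0876 q6 64.8
```

View pics/nest2.png

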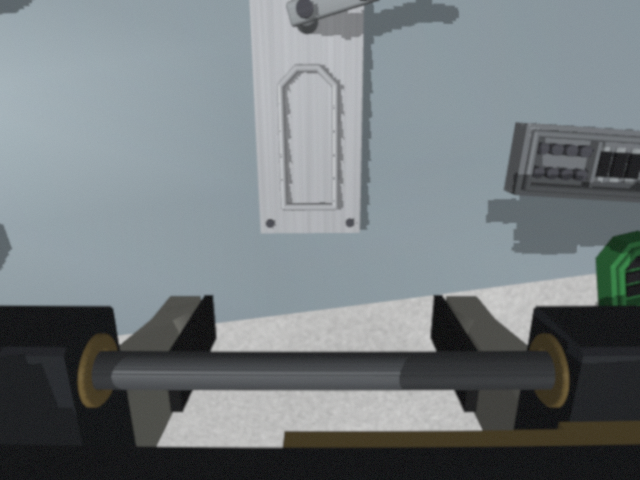

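```bash
python3 - <<'E'
import cv2
im=cv2.imread("pics/nest2.png"); cv2.imwrite("pics/nest2c.png",cv2.resize(im[40:240,240:380],None,fx=4,fy=3,interpolation=cv2.INTER_CUBIC)[:600])
g=cv2.cvtColor(im,cv2.COLOR_BGR2GRAY).astype(int)
print("row140",list(enumerate(g[138:143].mean(0).astype(int)))[245:380])
print("col310",[(r,int(g[r,305:315].mean())) for r in list(range(55,85))+list(range(195,240))])
E
```

```text
row140 [(245, np.int64(150)), (246, np.int64(150)), (247, np.int64(150)), (248, np.int64(150)), (249, np.int64(151)), (250, np.int64(150)), (251, np.int64(150)), (252, np.int64(151)), (253, np.int64(149)), (254, np.int64(152)), (255, np.int64(159)), (256, np.int64(171)), (257, np.int64(179)), (258, np.int64(180)), (259, np.int64(179)), (260, np.int64(177)), (261, np.int64(178)), (262, np.int64(179)), (263, np.int64(181)), (264, np.int64(184)), (265, np.int64(185)), (266, np.int64(183)), (267, np.int64(182)), (268, np.int64(181)), (269, np.int64(184)), (270, np.int64(184)), (271, np.int64(184)), (272, np.int64(181)), (273, np.int64(179)), (274, np.int64(178)), (275, np.int64(180)), (276, np.int64(181)), (277, np.int64(181)), (278, np.int64(179)), (279, np.int64(181)), (280, np.int64(188)), (281, np.int64(185)), (282, np.int64(169)), (283, np.int64(147)), (284, np.int64(128)), (285, np.int64(115)), (286, np.int64(118)), (287, np.int64(132)), (288, np.int64(152)), (289, np.int64(166)), (290, np.int64(174)), (291, np.int64(178)), (292, np.int64(180)), (293, np.int64(183)), (294, np.int64
[... 2055 characters left out ...]
 144), (71, 129), (72, 134), (73, 158), (74, 176), (75, 183), (76, 184), (77, 184), (78, 184), (79, 184), (80, 184), (81, 183), (82, 184), (83, 183), (84, 183), (195, 175), (196, 175), (197, 175), (198, 175), (199, 175), (200, 175), (201, 170), (202, 155), (203, 131), (204, 135), (205, 157), (206, 170), (207, 173), (208, 167), (209, 159), (210, 161), (211, 170), (212, 175), (213, 175), (214, 176), (215, 175), (216, 175), (217, 176), (218, 175), (219, 175), (220, 176), (221, 176), (222, 176), (223, 175), (224, 176), (225, 176), (226, 176), (227, 176), (228, 175), (229, 176), (230, 175), (231, 174), (232, 169), (233, 159), (234, 152), (235, 150), (236, 149), (237, 149), (238, 149), (239, 148)]
```

View pics/nest2c.png

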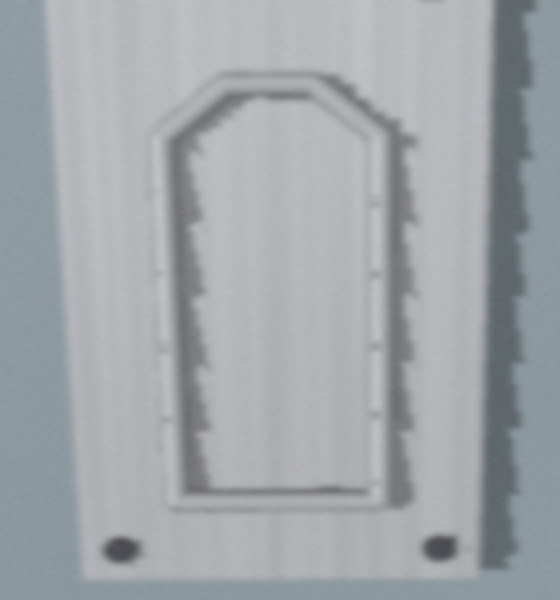

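```bash
cat > nestm.py <<'E'
from seg import *
def edge(g,r,a,b):
    d=np.abs(np.gradient(g[r-1:r+2].mean(0)))[a:b]; k=int(np.argmax(d))
    if 0<k<len(d)-1:
        den=d[k-1]-2*d[k]+d[k+1]; k+=0.5*(d[k-1]-d[k+1])/den if den else 0
    return a+k
def measure(s,rows,Lr,Rr,rear,front,z=.010,zr=.016):
    g=cv2.GaussianBlur(cv2.cvtColor(s["image"],cv2.COLOR_RGB2GRAY),(3,3),0).astype(float)
    L=[(edge(g,r,*Lr(r)),r) for r in rows]; R=[(edge(g,r,*Rr(r)),r) for r in rows]
    WL=toplane(s,L,z,s)[:,:2]; WR=toplane(s,R,z,s)[:,:2]
    a1,d1=fitline(WL);a2,d2=fitline(WR)
    d1*=np.sign(d1[0]);d2*=np.sign(d2[0])
    yaw=np.arctan2(*(d1+d2)[::-1]); e=np.array([np.cos(yaw),np.sin(yaw)]);n=np.array([-e[1],e[0]])
    resL=np.std((WL-a1)@np.array([-d1[1],d1[0]])); resR=np.std((WR-a2)@np.array([-d2[1],d2[0]]))
    v=(a1@n+a2@n)/2
    P=toplane(s,[rear,front],zr,s)[:,:2]; u=P@e
    print("yaws",np.degrees(np.arctan2(d1[1],d1[0])),np.degrees(np.arctan2(d2[1],d2[0])),"res mm",resL*1e3,resR*1e3,"width",(a1-a2)@n,"rim len",u[1]-u[0],"rim rear",P[0],"v of rim",P@n-v)
    c=e*u.mean()+n*v
    return c,np.degrees(yaw)
E
python3 - <<'E'
from nestm import *
s=load("pics/nest2.npz")
Lr=lambda r:(int(250+(r-40)*10/190-8),int(250+(r-40)*10/190+10))
Rr=lambda r:(int(362-(r-40)*3/190-6),int(362-(r-40)*3/190+6))
print(measure(s,range(60,225,4),Lr,Rr,(311.5,206.7),(309.5,67.2)))
# rim sides: ridge peaks row 140
P=toplane(s,[(280.2,140),(333.2,140),(255.7,140),(361.2,140)],.016,s); print(P)
E
```

```text
yaws -7.659406186680438 -7.685522147876567 res mm 1.2403170872124378 1.2071701609174632 width 0.09070730902384722 rim len 0.11532525748441064 rim rear [ 0.45709181 -0.04913114] v of rim [-0.00209019 -0.00207672]
(array([ 0.51451727, -0.0547582 ]), np.float64(-7.672464167270243))
[[ 0.51783574 -0.03140416  0.016     ]
 [ 0.51154151 -0.07580666  0.016     ]
 [ 0.52077228 -0.01086037  0.016     ]
 [ 0.5082444  -0.09927103  0.016     ]]
```

```bash
python3 - <<'E'
from nestm import *
s=load("pics/nest2.npz")
g=cv2.GaussianBlur(cv2.cvtColor(s["image"],cv2.COLOR_RGB2GRAY),(3,3),0).astype(float)
Lr=lambda r:(int(250+(r-40)*10/190-6),int(250+(r-40)*10/190+8))
Rr=lambda r:(int(362.5-(r-40)*3/190-5),int(362.5-(r-40)*3/190+4))
rows=range(60,225,6)
def edges(f): return np.array([(edge(g,r,*f(r)),r) for r in rows])
L=edges(Lr);R=edges(Rr)
print(L[:,0].round(1));print(R[:,0].round(1))
# rim: per row, inner shadow-left boundary: steep drop after ridge near 282 and after ridge near 336
A=[];B=[]
for r in range(95,200,4):
    d=np.gradient(g[r-1:r+2].mean(0)); A.append((276+np.argmin(d[276:294]),r)); B.append((328+np.argmin(d[328:346]),r))
A=np.array(A,float);B=np.array(B,float); print(A[:,0],B[:,0])
def ln(p,z):
    W=toplane(s,p,z,s)[:,:2]; a,d=fitline(W); d*=np.sign(d[0]); nn=np.array([-d[1],d[0]]); return a,np.degrees(np.arctan2(d[1],d[0])),np.std((W-a)@nn)*1e3
lines=[ln(L,.01),ln(R,.01),ln(A,.015),ln(B,.015)]
for l in lines: print(l)
yaw=np.radians(-7.7);n=np.array([-np.sin(yaw),np.cos(yaw)])
print([ (l[0]@n)*1e3 for l in lines])
E
```

```text
[251.7 252.  252.2 252.6 252.9 253.1 253.4 253.7 254.  254.3 254.6 254.8
 255.1 255.4 255.8 256.  256.4 256.7 257.  257.3 257.7 257.8 258.1 258.4
 258.8 259.  259.4 266. ]
[362.6 362.4 362.3 362.1 362.1 362.  361.9 361.8 361.8 361.5 361.4 361.2
 361.2 361.1 361.1 360.8 360.9 360.6 360.6 360.3 360.2 360.2 360.1 360.
 359.9 359.9 359.6 354. ]
[281. 281. 282. 282. 282. 282. 282. 282. 282. 283. 283. 283. 283. 283.
 283. 284. 283. 284. 284. 284. 284. 285. 284. 284. 284. 285. 285.] [336. 336. 336. 337. 336. 336. 336. 336. 336. 337. 336. 336. 336. 336.
 336. 337. 336. 336. 336. 336. 336. 336. 336. 336. 336. 336. 336.]
(array([ 0.51590902, -0.00916209]), np.float64(-7.6841119556619235), np.float64(1.0703740944504412))
(array([ 0.51743382, -0.10091271]), np.float64(-7.705254820763432), np.float64(0.9296464352797698))
(array([ 0.50937998, -0.03247751]), np.float64(-7.488207264739766), np.float64(0.30950950888586404))
(array([ 0.51107436, -0.07816546]), np.float64(-7.549309496369048), np.float64(0.2649490582661296))
[np.float64(60.04520311793761), np.float64(-30.67381870246878), np.float64(36.06521851949246), np.float64(-8.983757201934235)]
```

```bash
python3 - <<'E'
from nestm import *
s=load("pics/nest2.npz")
y=np.radians(-7.65); e=np.array([np.cos(y),np.sin(y)]);n=np.array([-e[1],e[0]])
for a,b,z in [(206.7,67.2,.016),(209.7,64,.010),(203.4,71.2,.012)]:
    P=toplane(s,[(310.5,a),(308.5,b)],z,s)[:,:2]; print(a,b,z,"u",(P@e).round(4),"mid",(P@e).mean().round(5),"len",np.diff(P@e), "v",P@n)
u=np.mean([x for x in [(toplane(s,[(310.5,206.7),(308.5,67.2)],.016,s)[:,:2]@e).mean(),(toplane(s,[(310.5,209.7),(308.5,64)],.01,s)[:,:2]@e).mean()]])
v=.014686+ (np.radians(-7.65+7.7))*(-.515)
L=np.array([[251.7,60],[259.4,216]]);R=np.array([[362.6,60],[359.6,216]])
v=np.mean([(toplane(s,L,.01,s)[:,:2]@n).mean(),(toplane(s,R,.01,s)[:,:2]@n).mean()])
print("nest meas",e*u+n*v,u,v,"TCP target",e*(u+.00078)+n*(v-.00058))
# catch
print(toplane(s,[(304,8)],.0575,s))
E
```

```text
206.7 67.2 0.016 u [0.4596 0.5749] mid 0.51723 len [0.11532513] v [0.01303916 0.01293199]
209.7 64 0.01 u [0.4555 0.5779] mid 0.51668 len [0.12239483] v [0.01326578 0.01307568]
203.4 71.2 0.012 u [0.4617 0.5722] mid 0.51693 len [0.11047721] v [0.01311654 0.01310298]
nest meas [ 0.51424687 -0.05473564] 0.5169564207346606 0.014208751937409066 TCP target [ 0.51494271 -0.05541431]
[[ 0.60646554 -0.06714661  0.0575    ]]
```

```bash
python3 -m crank '[{"linear":[0,-0.2,0],"rot":[0,0,-1],"hand":1},{"linear":[0,-0.2,0],"rot":[0,0,-1],"hand":1},{"linear":[0,-0.2,0],"rot":[0,0,-1],"hand":1},{"linear":[0,-0.2,0],"rot":[0,0,-1],"hand":1},{"linear":[0,-0.2,0],"rot":[0,0,-1],"hand":1},{"linear":[0,-0.2,0],"rot":[0,0,-1],"hand":1},{"linear":[0,-0.2,0],"rot":[0,0,-1],"hand":1},{"linear":[0,-0.2,0],"rot":[0,0,-1],"hand":1},{"linear":[0,-0.2,0],"rot":[0,0,-1],"hand":1},{"linear":[0,-0.2,0],"rot":[0,0,-1],"hand":1},{"linear":[0,-0.2,0],"rot":[0,0,-1],"hand":1},{"linear":[0,-0.2,0],"rot":[0,0,-1],"hand":1},{"linear":[0,-0.2,0],"rot":[0,0,-1],"hand":1},{"linear":[0,-0.2,0],"rot":[0,0,-1],"hand":1},{"linear":[0,-0.2,0],"rot":[0,0,-1],"hand":1},{"linear":[0,-0.2,0],"rot":[0,0,-1],"hand":1},{"linear":[0,-0.2,0],"rot":[0,0,-1],"hand":1},{"linear":[0,-0.2,0],"rot":[0,0,-0.5],"hand":1},{"linear":[0,0,0],"rot":[0,0,0],"hand":1}]'
cat > go.py <<'E'
# works out how far to go: target x y z yaw_y (deg), tool pointing down
import sys
from h import *
from plant import monitor
o=monitor.get_obs(); R=Rtool(o["orientation"]); t=list(map(float,sys.argv[1:5]))
y=np.radians(t[3]); Y=np.array([np.cos(y),np.sin(y),0]); X=np.array([0,0,-1.]); T=np.c_[X,Y,np.cross(X,Y)]
w=np.degrees(Ro.from_matrix(T@R.T).as_rotvec())
print("t",round(o["clock"],2),"tcp",o["tool_pos"].round(4),"lin units",((np.array(t[:3])-o["tool_pos"])/.06).round(3),"rot units",(w/5).round(3),"F",o["force"].round(1),"M",o["moment"].round(2),"open",round(o["opening"],4))
E
python3 go.py .4617 -.2936 .06 168.93
```

```text
clock: 11.65
tool_pos: [0.4556, -0.282, 0.2194]
orientation: [65.0, 88.7, 146.4]
force: [-0.4, -0.0, -0.3]
opening: 0.0877
t 11.65 tcp [ 0.4556 -0.282   0.2194] lin units [ 0.102 -0.194 -2.657] rot units [-0.147 -0.211 -0.489] F [-0.4 -0.  -0.3] M [-0.   -0.01 -0.01] open 0.0877
```

```bash
python3 -m crank '[{"linear":[0.1,-0.19,-0.6],"rot":[-0.15,-0.21,-0.49],"hand":1},{"linear":[0,0,-0.6],"rot":[0,0,0],"hand":1},{"linear":[0,0,-0.6],"rot":[0,0,0],"hand":1},{"linear":[0,0,-0.6],"rot":[0,0,0],"hand":1},{"linear":[0,0,-0.2],"rot":[0,0,0],"hand":1},{"linear":[0,0,0],"rot":[0,0,0],"hand":1}]'; python3 go.py .4617 -.2936 .0065 168.93
```

```text
clock: 12.4
tool_pos: [0.4627, -0.2929, 0.0605]
orientation: [-111.6, 89.8, -32.3]
force: [-0.1, -0.0, -0.4]
opening: 0.0878
t 12.4 tcp [ 0.4627 -0.2929  0.0605] lin units [-0.016 -0.012 -0.9  ] rot units [ 0.021  0.033 -0.072] F [-0.1 -0.  -0.4] M [ 0.01  0.09 -0.01] open 0.0878
```

```bash
python3 -m crank '[{"linear":[-0.02,-0.01,-0.35],"rot":[0.02,0.03,-0.07],"hand":1},{"linear":[0,0,-0.35],"rot":[0,0,0],"hand":1},{"linear":[0,0,-0.15],"rot":[0,0,0],"hand":1},{"linear":[0,0,0],"rot":[0,0,0],"hand":1}]'; python3 go.py .4617 -.2936 .0065 168.93
```

```text
clock: 12.9
tool_pos: [0.4663, -0.2946, 0.0144]
orientation: [-97.8, 89.4, -18.7]
force: [0.1, 0.7, -0.5]
opening: 0.0878
t 12.9 tcp [ 0.4663 -0.2946  0.0144] lin units [-0.076  0.017 -0.131] rot units [ 0.036  0.107 -0.034] F [ 0.1  0.7 -0.5] M [0.08 0.07 0.02] open 0.0878
```

```bash
python3 -m crank '[{"linear":[-0.08,0.02,-0.1],"rot":[0.04,0.11,-0.03],"hand":1},{"linear":[0,0,-0.03],"rot":[0,0,0],"hand":1},{"linear":[0,0,0],"rot":[0,0,0],"hand":1}]'; python3 go.py .4617 -.2936 .0065 168.93
```

```text
clock: 13.28
tool_pos: [0.4626, -0.2937, 0.0083]
orientation: [-89.4, 89.9, -10.4]
force: [-0.5, 0.8, 0.1]
opening: 0.0876
t 13.28 tcp [ 0.4626 -0.2937  0.0083] lin units [-0.015  0.002 -0.03 ] rot units [ 0.005  0.027 -0.008] F [-0.5  0.8  0.1] M [0.03 0.09 0.04] open 0.0876
```

```bash
python3 -m crank '[{"linear":[-0.02,0,-0.02],"rot":[0,0.03,-0.01],"hand":1},{"linear":[0,0,0],"rot":[0,0,0],"hand":0},{"linear":[0,0,0],"rot":[0,0,0],"hand":0},{"linear":[0,0,0],"rot":[0,0,0],"hand":0},{"linear":[0,0,0],"rot":[0,0,0],"hand":0}]'; python3 go.py .4617 -.2936 .0065 168.93
```

```text
clock: 13.9
tool_pos: [0.4615, -0.2938, 0.0074]
orientation: [-166.9, 90.0, -87.9]
force: [0.6, -0.2, -0.3]
opening: 0.0599
t 13.9 tcp [ 0.4615 -0.2938  0.0074] lin units [ 0.003  0.004 -0.015] rot units [0.007 0.    0.002] F [ 0.6 -0.2 -0.3] M [0.02 0.08 0.02] open 0.0599
```

```bash
python3 -m crank '[{"linear":[0,0,0.3],"rot":[0,0,0],"hand":0},{"linear":[0,0,0.5],"rot":[0,0,0],"hand":0},{"linear":[0.04,0.2,0.6],"rot":[0,0,1],"hand":0},{"linear":[0.04,0.2,0.6],"rot":[0,0,1],"hand":0},{"linear":[0.05,0.2,0.1],"rot":[0,0,1],"hand":0},{"linear":[0.05,0.2,0],"rot":[0,0,1],"hand":0},{"linear":[0.05,0.2,0],"rot":[0,0,1],"hand":0},{"linear":[0.05,0.2,0],"rot":[0,0,1],"hand":0},{"linear":[0.05,0.2,0],"rot":[0,0,1],"hand":0},{"linear":[0.05,0.2,0],"rot":[0,0,1],"hand":0},{"linear":[0.05,0.2,0],"rot":[0,0,1],"hand":0},{"linear":[0.05,0.2,0],"rot":[0,0,1],"hand":0},{"linear":[0.05,0.2,0],"rot":[0,0,1],"hand":0},{"linear":[0.05,0.2,0],"rot":[0,0,1],"hand":0},{"linear":[0.05,0.2,0],"rot":[0,0,1],"hand":0},{"linear":[0.05,0.2,0],"rot":[0,0,1],"hand":0},{"linear":[0.05,0.2,0],"rot":[0,0,1],"hand":0},{"linear":[0.05,0.2,0],"rot":[0,0,1],"hand":0},{"linear":[0.05,0.1,0],"rot":[0,0,0.8],"hand":0},{"linear":[0,0,0],"rot":[0,0,0],"hand":0}]'; python3 go.py .5152 -.0555 .06 262.4
```

```text
clock: 16.4
tool_pos: [0.5057, -0.0877, 0.133]
orientation: [45.5, 89.5, -149.0]
force: [-1.5, 0.4, -0.8]
opening: 0.0596
t 16.4 tcp [ 0.5057 -0.0877  0.133 ] lin units [ 0.158  0.537 -1.217] rot units [ 0.054 -0.079  1.38 ] F [-1.5  0.4 -0.8] M [-0.1   0.12  0.01] open 0.0596
```

```bash
python3 -m crank '[{"linear":[0.08,0.27,0],"rot":[0.05,-0.08,0.7],"hand":0},{"linear":[0.08,0.27,0],"rot":[0,0,0.68],"hand":0},{"linear":[0,0,-0.4],"rot":[0,0,0],"hand":0},{"linear":[0,0,-0.4],"rot":[0,0,0],"hand":0},{"linear":[0,0,-0.4],"rot":[0,0,0],"hand":0},{"linear":[0,0,0],"rot":[0,0,0],"hand":0},{"linear":[0,0,0],"rot":[0,0,0],"hand":0}]'; python3 go.py .5152 -.0555 .03 262.4; python3 look.py place1
```

```text
clock: 17.27
tool_pos: [0.5179, -0.0501, 0.0606]
orientation: [-162.4, 89.8, 10.8]
force: [0.4, -0.4, -0.9]
opening: 0.0593
t 17.27 tcp [ 0.5179 -0.0501  0.0606] lin units [-0.044 -0.09  -0.511] rot units [-0.007  0.037 -0.155] F [ 0.4 -0.4 -0.9] M [-0.11  0.12 -0.02] open 0.0593
place1 t 17.27 tcp [ 0.5179 -0.0501  0.0606] yaw_y -96.83 tilt [-1.     -0.001  -0.0031] F [ 0.4 -0.4 -0.9] open 0.0593 q6 67.0
```

View pics/place1.png

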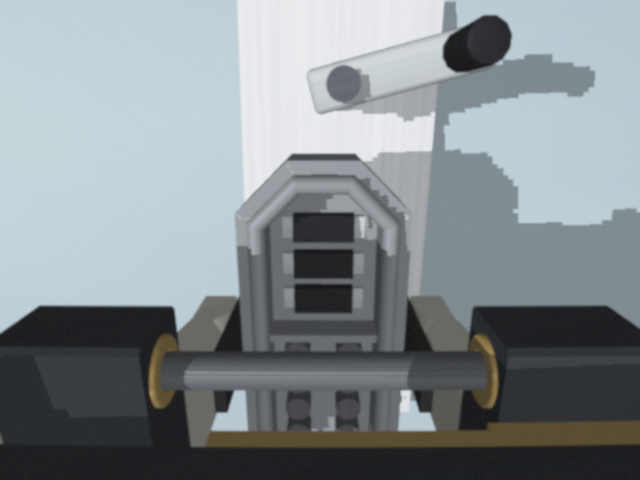

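```bash
python3 -m crank '[{"linear":[-0.045,-0.09,-0.2],"rot":[0,0.04,-0.15],"hand":0},{"linear":[0,0,-0.2],"rot":[0,0,0],"hand":0},{"linear":[0,0,0],"rot":[0,0,0],"hand":0},{"linear":[0,0,0],"rot":[0,0,0],"hand":0}]'; python3 go.py .5152 -.0555 .0265 262.4
```

```text
clock: 17.82
tool_pos: [0.5157, -0.0558, 0.0364]
orientation: [-139.1, 89.9, 33.2]
force: [1.5, 0.4, -0.2]
opening: 0.0597
t 17.82 tcp [ 0.5157 -0.0558  0.0364] lin units [-0.008  0.005 -0.165] rot units [-0.015  0.023  0.009] F [ 1.5  0.4 -0.2] M [-0.09  0.16  0.04] open 0.0597
```

```bash
python3 -m crank '[{"linear":[-0.008,0.005,-0.08],"rot":[-0.01,0.02,0],"hand":0},{"linear":[0,0,-0.08],"rot":[0,0,0],"hand":0},{"linear":[0,0,0],"rot":[0,0,0],"hand":0}]'; python3 go.py .5152 -.0555 .0175 262.4;  python3 -m crank '[{"linear":[0,0,-0.05],"rot":[0,0,0],"hand":0},{"linear":[0,0,0],"rot":[0,0,0],"hand":0}]'; python3 go.py .5152 -.0555 .0175 262.4
```

```text
clock: 18.2
tool_pos: [0.5154, -0.0555, 0.0265]
orientation: [-139.8, 89.9, 32.6]
force: [0.1, 0.7, -1.4]
opening: 0.0594
t 18.2 tcp [ 0.5154 -0.0555  0.0265] lin units [-0.004 -0.001 -0.15 ] rot units [-0.005  0.009  0.008] F [ 0.1  0.7 -1.4] M [-0.1   0.11  0.04] open 0.0594
clock: 18.45
tool_pos: [0.5156, -0.0554, 0.0233]
orientation: [-143.2, 89.9, 29.2]
force: [0.1, -0.6, -1.4]
opening: 0.06
t 18.45 tcp [ 0.5156 -0.0554  0.0233] lin units [-0.006 -0.002 -0.097] rot units [-0.006  0.011  0.006] F [ 0.1 -0.6 -1.4] M [-0.09  0.14  0.02] open 0.06
```

```bash
python3 -m crank '[{"linear":[-0.006,0,-0.04],"rot":[0,0.01,0],"hand":0},{"linear":[0,0,0],"rot":[0,0,0],"hand":0}]'; python3 go.py .5152 -.0555 .0175 262.4;  python3 -m crank '[{"linear":[0,0,-0.03],"rot":[0,0,0],"hand":0},{"linear":[0,0,0],"rot":[0,0,0],"hand":0}]'; python3 go.py .5152 -.0555 .0175 262.4
```

```text
clock: 18.7
tool_pos: [0.5152, -0.0554, 0.0209]
orientation: [-96.5, 90.0, 75.9]
force: [0.1, -0.2, -1.4]
opening: 0.0595
t 18.7 tcp [ 0.5152 -0.0554  0.0209] lin units [-0.001 -0.002 -0.056] rot units [-0.006  0.002  0.006] F [ 0.1 -0.2 -1.4] M [-0.13  0.15 -0.  ] open 0.0595
clock: 18.95
tool_pos: [0.5153, -0.0554, 0.019]
orientation: [-110.0, 90.0, 62.4]
force: [-0.4, 0.6, -1.7]
opening: 0.0596
t 18.95 tcp [ 0.5153 -0.0554  0.019 ] lin units [-0.002 -0.002 -0.025] rot units [-0.007  0.003  0.006] F [-0.4  0.6 -1.7] M [-0.08  0.11 -0.  ] open 0.0596
```

Already below the rim top with no contact force, so the skirt is over the rim. A few millimetres remain.

```bash
python3 -m crank '[{"linear":[0,0,-0.03],"rot":[0,0,0],"hand":0},{"linear":[0,0,-0.01],"rot":[0,0,0],"hand":0}]'; python3 go.py .5152 -.0555 .0175 262.4;  python3 -m crank '[{"linear":[0,0,-0.02],"rot":[0,0,0],"hand":0},{"linear":[0,0,0],"rot":[0,0,0],"hand":0}]'; python3 go.py .5152 -.0555 .0175 262.4
```

```text
clock: 19.2
tool_pos: [0.5155, -0.0553, 0.0173]
orientation: [-142.1, 90.0, 30.3]
force: [-5.4, 1.5, 12.3]
opening: 0.0596
t 19.2 tcp [ 0.5155 -0.0553  0.0173] lin units [-0.005 -0.003  0.003] rot units [-0.005  0.008  0.002] F [-5.4  1.5 12.3] M [ 0.41  2.02 -0.09] open 0.0596
clock: 19.45
tool_pos: [0.5156, -0.0553, 0.0176]
orientation: [-160.1, 89.9, 12.3]
force: [0.0, -0.1, -2.4]
opening: 0.0598
t 19.45 tcp [ 0.5156 -0.0553  0.0176] lin units [-0.007 -0.004 -0.002] rot units [-0.004  0.017 -0.004] F [ 0.  -0.1 -2.4] M [-0.14  0.13 -0.  ] open 0.0598
```

```bash
python3 -m crank '[{"linear":[0,0,0],"rot":[0,0,0],"hand":1},{"linear":[0,0,0],"rot":[0,0,0],"hand":1},{"linear":[0,0,0],"rot":[0,0,0],"hand":1},{"linear":[0,0,0.3],"rot":[0,0,0],"hand":1},{"linear":[0,0,0.6],"rot":[0,0,0],"hand":1},{"linear":[-0.2,0.05,0.8],"rot":[0,0,0],"hand":1},{"linear":[-0.3,0.05,0.8],"rot":[0,0,0],"hand":1},{"linear":[-0.3,0,0.8],"rot":[0,0,0],"hand":1},{"linear":[0,0,0.2],"rot":[0,0,0],"hand":1},{"linear":[0,0,0],"rot":[0,0,0],"hand":1}]'; python3 look.py seat1; python3 go.py .458 -.0555 .23 262.4
```

```text
clock: 20.7
tool_pos: [0.465, -0.0497, 0.2324]
orientation: [29.9, 90.0, -157.7]
force: [-0.1, -0.1, -0.0]
opening: 0.0876
seat1 t 20.7 tcp [ 0.465  -0.0497  0.2324] yaw_y -97.59 tilt [-1.e+00  4.e-04  6.e-04] F [-0.1 -0.1 -0. ] open 0.0876 q6 64.3
t 20.75 tcp [ 0.4648 -0.0498  0.2318] lin units [-0.113 -0.095 -0.03 ] rot units [ 0.006 -0.019 -0.   ] F [ 0.7 -0.1 -0.4] M [-0.08  0.16 -0.02] open 0.0878
```

View pics/seat1.png

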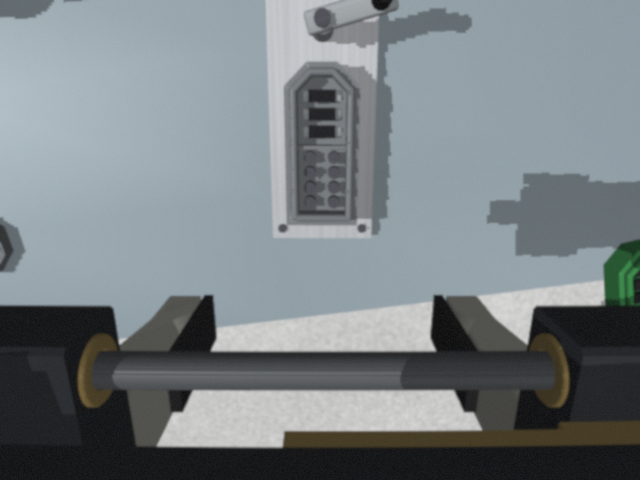

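```bash
python3 - <<'E'
from h import *
s=load("pics/seat1.npz"); P=points(s,s)
z=P[:,:,2]; y=np.radians(-7.6); e=np.array([np.cos(y),np.sin(y)]);n=np.array([-e[1],e[0]]); c=np.array([.5145,-.0553])
u=(P[:,:,:2]-c)@e; v=(P[:,:,:2]-c)@n
def m(a): return np.nanmedian(z[a]).round(4),a.sum()
print("plate",m((abs(v)>.034)&(abs(v)<.042)&(abs(u)<.05)),"rear ledge",m((abs(v)<.02)&(u>-.064)&(u<-.062)),"rimtop l/r",m((v>.022)&(v<.025)&(abs(u)<.04)),m((v<-.022)&(v>-.025)&(abs(u)<.04)),"rear rim",m((abs(v)<.02)&(u<-.057)&(u>-.059)),"front rim",m((abs(v)<.01)&(u>.057)&(u<.059)))
E
```

```text
plate (np.float64(0.318), np.int64(9182)) rear ledge (np.float64(0.036), np.int64(94)) rimtop l/r (np.float64(0.3177), np.int64(1564)) (np.float64(0.3187), np.int64(1777)) rear rim (np.float64(0.0418), np.int64(97)) front rim (np.float64(0.0422), np.int64(63))
```

```bash
python3 -m crank '[{"linear":[0,0.4,0],"rot":[0,0,-1],"hand":1},{"linear":[0,0.4,0],"rot":[0,0,-1],"hand":1},{"linear":[0,0.4,0],"rot":[0,0,-1],"hand":1},{"linear":[0,0.4,0],"rot":[0,0,-1],"hand":1},{"linear":[0,0.4,0],"rot":[0,0,-1],"hand":1},{"linear":[0,0.4,0],"rot":[0,0,-1],"hand":1},{"linear":[0,0.4,0],"rot":[0,0,-1],"hand":1},{"linear":[0,0.4,0],"rot":[0,0,-1],"hand":1},{"linear":[0,0.4,0],"rot":[0,0,-1],"hand":1},{"linear":[0,0.4,0],"rot":[0,0,-1],"hand":1},{"linear":[0,0.4,0],"rot":[0,0,-1],"hand":1},{"linear":[0,0.4,0],"rot":[0,0,-1],"hand":1},{"linear":[0,0.4,0],"rot":[0,0,-1],"hand":1},{"linear":[0,0.4,0],"rot":[0,0,-1],"hand":1},{"linear":[0,0.4,0],"rot":[0,0,-1],"hand":1},{"linear":[0,0.4,0],"rot":[0,0,-1],"hand":1},{"linear":[0,0,0],"rot":[0,0,0],"hand":1}]'; python3 go.py .468 .368 .232 180.8
```

```text
clock: 22.88
tool_pos: [0.4565, 0.3403, 0.1936]
orientation: [91.6, 87.0, -179.1]
force: [0.5, -0.0, -0.9]
opening: 0.0877
t 22.88 tcp [0.4565 0.3403 0.1936] lin units [0.192 0.462 0.64 ] rot units [ 0.017 -0.59   0.306] F [ 0.5 -0.  -0.9] M [-0.05 -0.08  0.04] open 0.0877
```

```bash
python3 -m crank '[{"linear":[0.1,0.23,0.32],"rot":[0.01,-0.3,0.15],"hand":1},{"linear":[0.1,0.23,0.32],"rot":[0.01,-0.3,0.15],"hand":1},{"linear":[0,0,0],"rot":[0,0,0],"hand":1},{"linear":[0,0,0],"rot":[0,0,0],"hand":1}]'; python3 look.py cov1;  python3 go.py .468 .368 .232 180.8
```

```text
clock: 23.38
tool_pos: [0.4693, 0.3685, 0.2331]
orientation: [-121.6, 89.8, -30.6]
force: [0.0, 0.1, -0.5]
opening: 0.0877
cov1 t 23.38 tcp [0.4693 0.3685 0.2331] yaw_y -179.01 tilt [-1.     -0.0033 -0.002 ] F [ 0.   0.1 -0.5] open 0.0877 q6 -56.1
t 23.43 tcp [0.4695 0.3685 0.2333] lin units [-0.025 -0.009 -0.021] rot units [ 0.02   0.042 -0.036] F [-0.6  0.7  0.1] M [0.06 0.06 0.01] open 0.088
```

View pics/cov1.png

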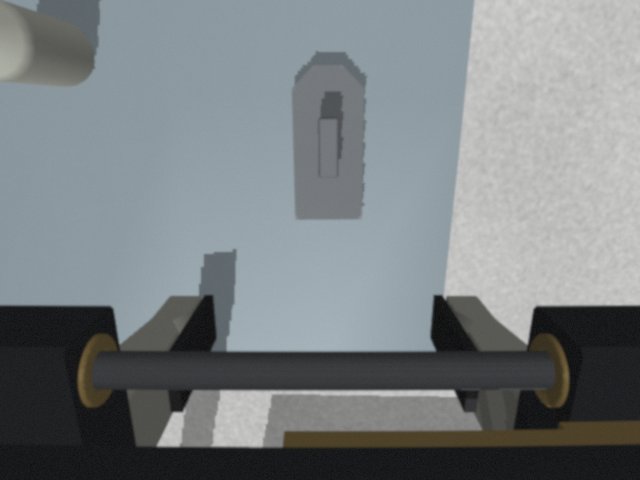

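```bash
python3 - <<'E'
from seg import *
s=load("pics/cov1.npz")
c,m=greymask(s,(270,20,390,260))
im=s["image"][:,:,::-1].copy(); cv2.drawContours(im,[c.astype(int)[:,None]],-1,(0,0,255),1)
cv2.imwrite("pics/cov1m.png",cv2.resize(im[40:240,260:400],None,fx=3,fy=3))
print(outline(toplane(s,c,.013,s)[:,:2],np.radians(-89.2)))
# ridge top corners z=.037
Q=toplane(s,[(318.5,118),(338.5,118),(319,178),(338.5,178)],.037,s)[:,:2]; print(Q.round(4),Q.mean(0),np.degrees(np.arctan2(*(Q[0]+Q[1]-Q[2]-Q[3])[::-1])))
P=points(s,s); print("ridge",np.nanmedian(P[125:170,323:335,2]),"top",np.nanmedian(P[190:210,310:350,2]),"bench",np.nanmedian(P[150:200,220:260,2]))
E
```

```text
(array([0.46715549, 0.31827672]), np.float64(-88.57583293965031), np.float64(0.13105574034389336), np.float64(0.059951581740871875), np.float64(-0.06820626384849982))
[[0.4752 0.2953]
 [0.4593 0.295 ]
 [0.4741 0.343 ]
 [0.458  0.3427]] [0.4666382 0.3190021] -88.55934118962752
ridge 0.03910334267784382 top 0.015224974274729297 bench 0.0026259926185143723
```

View pics/cov1m.png

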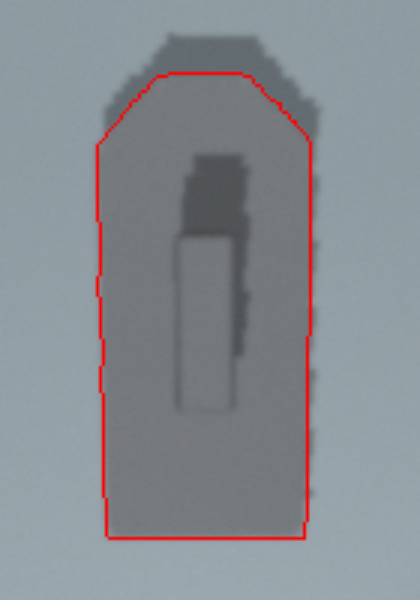

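```bash
python3 go.py .4666 .3183 .06 181.5; python3 -m crank '[{"linear":[0,-0.4,-0.7],"rot":[0.02,0.04,0.1],"hand":0.45},{"linear":[-0.04,-0.43,-0.7],"rot":[0,0,0],"hand":0.45},{"linear":[0,0,-0.7],"rot":[0,0,0],"hand":0.45},{"linear":[0,0,-0.6],"rot":[0,0,0],"hand":0.45},{"linear":[0,0,0],"rot":[0,0,0],"hand":0.45},{"linear":[0,0,0],"rot":[0,0,0],"hand":0.45}]'; python3 look.py cov2; python3 go.py .4666 .3183 .04 181.5
```

```text
t 23.43 tcp [0.4695 0.3685 0.2333] lin units [-0.049 -0.837 -2.888] rot units [0.02  0.043 0.104] F [-0.6  0.7  0.1] M [0.06 0.06 0.01] open 0.088
clock: 24.18
tool_pos: [0.4671, 0.3153, 0.0693]
orientation: [-36.6, 89.8, 54.8]
force: [-0.9, 0.2, 0.8]
opening: 0.0401
cov2 t 24.18 tcp [0.4671 0.3153 0.0693] yaw_y -178.58 tilt [-1.     -0.0019  0.0025] F [-0.9  0.2  0.8] open 0.0401 q6 -52.5
t 24.23 tcp [0.467  0.3153 0.0693] lin units [-0.006  0.05  -0.488] rot units [-0.033  0.02   0.017] F [-0.4 -0.8  0.4] M [-0.03  0.12 -0.02] open 0.0398
```

View pics/cov2.png

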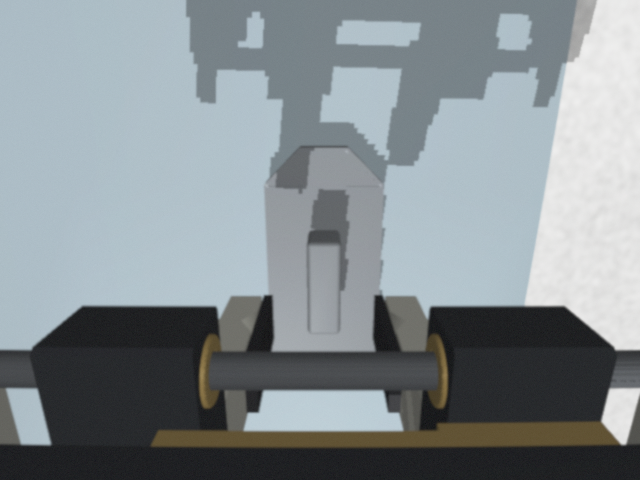

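The ridge (columns 307–341) is central between the fingers (272–375). Descending in steps.

```bash
python3 -m crank '[{"linear":[0,0.05,-0.35],"rot":[-0.03,0.02,0.02],"hand":0.45},{"linear":[0,0,-0.25],"rot":[0,0,0],"hand":0.45},{"linear":[0,0,-0.1],"rot":[0,0,0],"hand":0.45},{"linear":[0,0,0],"rot":[0,0,0],"hand":0.45}]'; python3 go.py .4666 .3183 .017 181.5
```

```text
clock: 24.72
tool_pos: [0.4692, 0.321, 0.0312]
orientation: [-41.2, 89.5, 50.4]
force: [0.6, -0.4, -0.3]
opening: 0.0395
t 24.73 tcp [0.4692 0.321  0.0312] lin units [-0.043 -0.045 -0.236] rot units [-0.076  0.063 -0.013] F [ 0.6 -0.4 -0.3] M [-0.02  0.05  0.03] open 0.0395
```

```bash
python3 -m crank '[{"linear":[-0.04,-0.045,-0.13],"rot":[-0.07,0.06,-0.01],"hand":0.45},{"linear":[0,0,-0.08],"rot":[0,0,0],"hand":0.45},{"linear":[0,0,0],"rot":[0,0,0],"hand":0.45}]'; python3 go.py .4666 .3183 .017 181.5
```

```text
clock: 25.1
tool_pos: [0.467, 0.3185, 0.0187]
orientation: [-36.4, 89.9, 55.1]
force: [0.1, -0.4, 0.1]
opening: 0.0396
t 25.1 tcp [0.467  0.3185 0.0187] lin units [-0.007 -0.004 -0.029] rot units [-0.014  0.01  -0.003] F [ 0.1 -0.4  0.1] M [-0.04  0.03  0.01] open 0.0396
```

```bash
python3 -m crank '[{"linear":[-0.007,0,-0.025],"rot":[-0.01,0.01,0],"hand":0.45},{"linear":[0,0,0],"rot":[0,0,0],"hand":0},{"linear":[0,0,0],"rot":[0,0,0],"hand":0},{"linear":[0,0,0],"rot":[0,0,0],"hand":0}]'; python3 go.py .4666 .3183 .017 181.5
```

```text
clock: 25.6
tool_pos: [0.4668, 0.3187, 0.0174]
orientation: [-25.1, 90.0, 66.4]
force: [0.5, 0.4, -1.0]
opening: 0.0157
t 25.6 tcp [0.4668 0.3187 0.0174] lin units [-0.003 -0.007 -0.007] rot units [-0.007  0.003 -0.004] F [ 0.5  0.4 -1. ] M [ 0.12 -0.07  0.03] open 0.0157
```

```bash
python3 - <<'E'
from seg import *
s=load("pics/seat1.npz"); im=s["image"]; g=cv2.cvtColor(im,cv2.COLOR_RGB2GRAY).astype(float)
p=g[:,316:326].mean(1); print([(r,int(p[r])) for r in list(range(55,80))+list(range(205,228))])
q=g[148:153].mean(0); print([(c,int(q[c])) for c in list(range(280,305))+list(range(340,375))])
E
```

```text
[(55, 195), (56, 196), (57, 196), (58, 195), (59, 193), (60, 186), (61, 166), (62, 140), (63, 128), (64, 126), (65, 124), (66, 118), (67, 109), (68, 106), (69, 114), (70, 120), (71, 122), (72, 117), (73, 108), (74, 95), (75, 80), (76, 73), (77, 79), (78, 85), (79, 87), (205, 102), (206, 114), (207, 120), (208, 118), (209, 106), (210, 83), (211, 62), (212, 56), (213, 61), (214, 77), (215, 96), (216, 111), (217, 119), (218, 121), (219, 116), (220, 111), (221, 112), (222, 119), (223, 124), (224, 137), (225, 160), (226, 178), (227, 184)]
[(280, 194), (281, 192), (282, 191), (283, 188), (284, 174), (285, 151), (286, 132), (287, 125), (288, 123), (289, 120), (290, 120), (291, 129), (292, 133), (293, 128), (294, 116), (295, 102), (296, 86), (297, 74), (298, 74), (299, 82), (300, 86), (301, 89), (302, 91), (303, 93), (304, 96), (340, 114), (341, 114), (342, 114), (343, 113), (344, 111), (345, 106), (346, 110), (347, 122), (348, 133), (349, 132), (350, 121), (351, 107), (352, 92), (353, 84), (354, 84), (355, 94), (356, 106), (357, 114), (358, 119), (359, 125), (360, 131), (361, 133), (362, 132), (363, 132), (364, 132), (365, 131), (366, 131), (367, 129), (368, 127), (369, 129), (370, 130), (371, 129), (372, 128), (373, 124), (374, 117)]
```

```bash
python3 -m crank '[{"linear":[0,0,0.3],"rot":[0,0,0],"hand":0},{"linear":[0,0,0.5],"rot":[0,0,0],"hand":0},{"linear":[0,0,0.6],"rot":[0,0,0],"hand":0},{"linear":[0,-0.2,0.6],"rot":[0,0,0],"hand":0},{"linear":[0,-0.2,0.2],"rot":[0,0,0],"hand":0},{"linear":[0,0,0],"rot":[0,0,0],"hand":0},{"linear":[0,0,0],"rot":[0,0,0],"hand":0}]'; python3 go.py .5144 -.0552 .14 262.4; python3 look.py cov3
```

```text
clock: 26.48
tool_pos: [0.4647, 0.292, 0.1502]
orientation: [125.8, 89.7, -142.7]
force: [0.1, 0.2, -1.7]
opening: 0.0157
t 26.48 tcp [0.4647 0.292  0.1502] lin units [ 0.828 -5.787 -0.171] rot units [ 5.7000e-02 -1.2000e-02  1.6189e+01] F [ 0.1  0.2 -1.7] M [0.03 0.12 0.02] open 0.0157
cov3 t 26.48 tcp [0.4647 0.292  0.1502] yaw_y -178.54 tilt [-1.      0.0038 -0.0027] F [ 0.1  0.2 -1.7] open 0.0157 q6 -51.0
```

View pics/cov3.png

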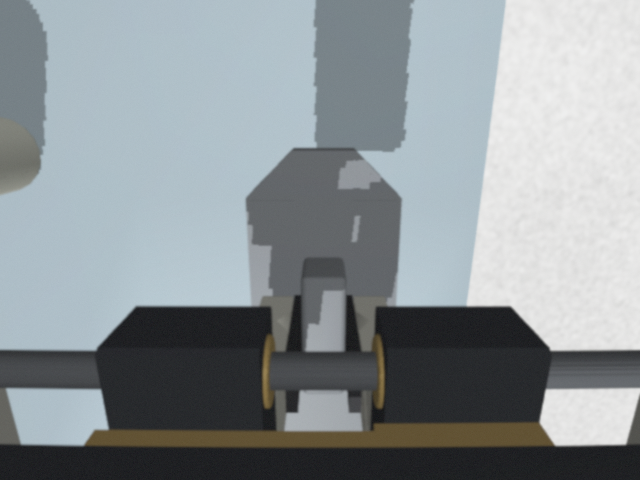

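```bash
python3 - <<'E'
from seg import *
def along(s,px,z,e): return (toplane(s,[px],z,s)[0][:2])@e
y=np.radians(-7.6); e=np.array([np.cos(y),np.sin(y)]);n=np.array([-e[1],e[0]])
s=load("pics/seat1.npz"); f=along(s,(321,61.5),.034,e); r=along(s,(321,224.7),.034,e); t=np.array([.5155,-.0553])@e
print("tray on nest: len",f-r,"mid - TCPseat mm",((f+r)/2-t)*1e3)
for nm,row,dz in [("place1",None,.0166),("cov3",None,-.0044)]:
    s=load(f"pics/{nm}.npz"); g=cv2.cvtColor(s["image"],cv2.COLOR_RGB2GRAY).astype(float); p=g[:,310:335].mean(1)
    print(nm,[(k,int(p[k])) for k in range(142,166)])
    R=Rtool(s["orientation"]); d=-R[:2,2]
    for row in (148,149,154,156,158,160,162):
        P=toplane(s,[(322,row)],s["tool_pos"][2]+dz,s)[0]; print(row,((P[:2]-s["tool_pos"][:2])@d*1e3).round(2),end=' | ')
    print()
E
```

```text
tray on nest: len 0.1303676426479657 mid - TCPseat mm -0.343912512516531
place1 [(142, 233), (143, 232), (144, 232), (145, 232), (146, 232), (147, 232), (148, 232), (149, 232), (150, 232), (151, 231), (152, 220), (153, 175), (154, 114), (155, 78), (156, 71), (157, 72), (158, 73), (159, 85), (160, 115), (161, 144), (162, 156), (163, 157), (164, 158), (165, 157)]
148 68.24 | 149 67.92 | 154 66.31 | 156 65.66 | 158 65.01 | 160 64.36 | 162 63.7 | 
cov3 [(142, 143), (143, 145), (144, 144), (145, 144), (146, 139), (147, 121), (148, 94), (149, 79), (150, 85), (151, 96), (152, 102), (153, 102), (154, 102), (155, 102), (156, 102), (157, 102), (158, 102), (159, 102), (160, 102), (161, 102), (162, 102), (163, 102), (164, 102), (165, 102)]
148 66.21 | 149 65.84 | 154 63.99 | 156 63.25 | 158 62.5 | 160 61.75 | 162 61.01 |
```

```bash
python3 -m crank '[{"linear":[0.05,-0.33,0],"rot":[0,0,1],"hand":0},{"linear":[0.05,-0.33,0],"rot":[0,0,1],"hand":0},{"linear":[0.05,-0.33,0],"rot":[0,0,1],"hand":0},{"linear":[0.05,-0.33,0],"rot":[0,0,1],"hand":0},{"linear":[0.05,-0.33,0],"rot":[0,0,1],"hand":0},{"linear":[0.05,-0.33,0],"rot":[0,0,1],"hand":0},{"linear":[0.05,-0.33,0],"rot":[0,0,1],"hand":0},{"linear":[0.05,-0.33,0],"rot":[0,0,1],"hand":0},{"linear":[0.05,-0.33,0],"rot":[0,0,1],"hand":0},{"linear":[0.05,-0.33,0],"rot":[0,0,1],"hand":0},{"linear":[0.05,-0.33,0],"rot":[0,0,1],"hand":0},{"linear":[0.05,-0.33,0],"rot":[0,0,1],"hand":0},{"linear":[0.05,-0.33,0],"rot":[0,0,1],"hand":0},{"linear":[0.05,-0.33,0],"rot":[0,0,1],"hand":0},{"linear":[0.05,-0.33,0],"rot":[0,0,1],"hand":0},{"linear":[0.05,-0.33,0],"rot":[0,0,0.8],"hand":0},{"linear":[0,0,0],"rot":[0,0,0],"hand":0}]'; python3 go.py .5149 -.0552 .11 262.4
```

```text
clock: 28.65
tool_pos: [0.5061, -0.0346, 0.1275]
orientation: [80.0, 88.0, -106.7]
force: [-0.7, 0.0, -1.4]
opening: 0.0158
t 28.65 tcp [ 0.5061 -0.0346  0.1275] lin units [ 0.147 -0.343 -0.292] rot units [ 0.379 -0.117 -0.182] F [-0.7  0.  -1.4] M [0.09 0.16 0.01] open 0.0158
```

```bash
python3 -m crank '[{"linear":[0.08,-0.17,0],"rot":[0.2,-0.06,-0.09],"hand":0},{"linear":[0.07,-0.17,0],"rot":[0.18,-0.06,-0.09],"hand":0},{"linear":[0,0,-0.3],"rot":[0,0,0],"hand":0},{"linear":[0,0,-0.3],"rot":[0,0,0],"hand":0},{"linear":[0,0,0],"rot":[0,0,0],"hand":0},{"linear":[0,0,0],"rot":[0,0,0],"hand":0}]'; python3 go.py .5149 -.0552 .075 262.4;python3 look.py cov4
```

```text
clock: 29.4
tool_pos: [0.5154, -0.0544, 0.0885]
orientation: [-17.2, 89.8, 154.9]
force: [0.2, 0.4, -1.4]
opening: 0.0157
t 29.4 tcp [ 0.5154 -0.0544  0.0885] lin units [-0.009 -0.014 -0.224] rot units [-0.015 -0.032  0.057] F [ 0.2  0.4 -1.4] M [-0.07  0.14  0.06] open 0.0157
cov4 t 29.4 tcp [ 0.5154 -0.0544  0.0885] yaw_y -97.89 tilt [-1.e+00 -9.e-04  3.e-03] F [ 0.2  0.4 -1.4] open 0.0157 q6 66.6
```

View pics/cov4.png

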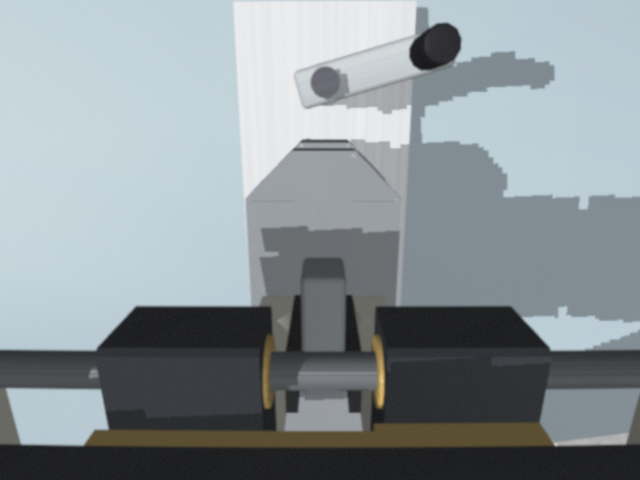

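```bash
python3 -m crank '[{"linear":[-0.009,-0.014,-0.2],"rot":[-0.01,-0.03,0.06],"hand":0},{"linear":[0,0,-0.15],"rot":[0,0,0],"hand":0},{"linear":[0,0,0],"rot":[0,0,0],"hand":0},{"linear":[0,0,0],"rot":[0,0,0],"hand":0}]'; python3 go.py .5149 -.0552 .0594 262.4
```

```text
clock: 29.95
tool_pos: [0.5152, -0.055, 0.0669]
orientation: [-142.8, 89.9, 29.6]
force: [0.0, -0.4, -0.2]
opening: 0.0161
t 29.95 tcp [ 0.5152 -0.055   0.0669] lin units [-0.005 -0.004 -0.125] rot units [-0.009  0.017 -0.009] F [ 0.  -0.4 -0.2] M [-0.06  0.09 -0.01] open 0.0161
```

```bash
python3 -m crank '[{"linear":[-0.005,-0.004,-0.1],"rot":[-0.01,0.02,-0.01],"hand":0},{"linear":[0,0,-0.05],"rot":[0,0,0],"hand":0},{"linear":[0,0,0],"rot":[0,0,0],"hand":0}]'; python3 go.py .5149 -.0552 .0514 262.4;  python3 -m crank '[{"linear":[0,0,-0.04],"rot":[0,0,0],"hand":0},{"linear":[0,0,0],"rot":[0,0,0],"hand":0}]'; python3 go.py .5149 -.0552 .0514 262.4
```

```text
clock: 30.32
tool_pos: [0.5151, -0.0552, 0.0575]
orientation: [-162.0, 90.0, 10.4]
force: [0.3, -0.9, -1.0]
opening: 0.0157
t 30.32 tcp [ 0.5151 -0.0552  0.0575] lin units [-0.004  0.    -0.102] rot units [-0.     0.001  0.002] F [ 0.3 -0.9 -1. ] M [-0.08  0.17  0.03] open 0.0157
clock: 30.58
tool_pos: [0.5152, -0.0552, 0.055]
orientation: [-164.4, 90.0, 8.0]
force: [0.3, -0.1, -2.2]
opening: 0.0158
t 30.57 tcp [ 0.5152 -0.0552  0.055 ] lin units [-0.006 -0.    -0.061] rot units [-0.001  0.004  0.002] F [ 0.3 -0.1 -2.2] M [-0.13  0.21  0.05] open 0.0158
```

```bash
python3 -m crank '[{"linear":[-0.005,0,-0.03],"rot":[0,0,0],"hand":0},{"linear":[0,0,-0.015],"rot":[0,0,0],"hand":0}]'; python3 go.py .5149 -.0552 .0514 262.4;  python3 -m crank '[{"linear":[0,0,-0.02],"rot":[0,0,0],"hand":0},{"linear":[0,0,0],"rot":[0,0,0],"hand":0}]'; python3 go.py .5149 -.0552 .0514 262.4
```

```text
clock: 30.82
tool_pos: [0.515, -0.0552, 0.0524]
orientation: [-166.7, 90.0, 5.7]
force: [-0.4, -0.2, -0.8]
opening: 0.0159
t 30.82 tcp [ 0.515  -0.0552  0.0524] lin units [-0.002 -0.    -0.016] rot units [-0.001  0.007  0.001] F [-0.4 -0.2 -0.8] M [-0.09  0.19  0.  ] open 0.0159
clock: 31.08
tool_pos: [0.5152, -0.0552, 0.0514]
orientation: [-172.1, 89.9, 0.3]
force: [0.0, 1.0, 0.8]
opening: 0.0156
t 31.07 tcp [ 0.5152 -0.0552  0.0514] lin units [-0.004 -0.001 -0.001] rot units [-0.     0.01  -0.002] F [0.  1.  0.8] M [-0.07  0.25  0.  ] open 0.0156
```

```bash
python3 -m crank '[{"linear":[0,0,-0.008],"rot":[0,0,0],"hand":0},{"linear":[0,0,0],"rot":[0,0,0],"hand":0.6},{"linear":[0,0,0],"rot":[0,0,0],"hand":0.6},{"linear":[0,0,0.3],"rot":[0,0,0],"hand":0.6},{"linear":[0,0,0.6],"rot":[0,0,0],"hand":0.6},{"linear":[-0.2,0.05,0.7],"rot":[0,0,0],"hand":0.6},{"linear":[-0.3,0.05,0.7],"rot":[0,0,0],"hand":0.6},{"linear":[-0.3,0,0.5],"rot":[0,0,0],"hand":0.6},{"linear":[0,0,0],"rot":[0,0,0],"hand":0.6},{"linear":[0,0,0],"rot":[0,0,0],"hand":0.6}]'; python3 look.py seat2; python3 look.py seat2s scene
python3 - <<'E'
from h import *
s=load("pics/seat2.npz"); P=points(s,s); P[230:]=np.nan
y=np.radians(-7.6); e=np.array([np.cos(y),np.sin(y)]);n=np.array([-e[1],e[0]]); c=np.array([.5149,-.0552])
u=(P[:,:,:2]-c)@e; v=(P[:,:,:2]-c)@n; z=P[:,:,2]
m=lambda a:(np.nanmedian(z[a]).round(4),a.sum())
print("cover L",m((v>.012)&(v<.027)&(abs(u)<.045)),"R",m((v<-.012)&(v>-.027)&(abs(u)<.045)),"rear",m((abs(v)<.02)&(u<-.045)&(u>-.06)),"front",m((abs(v)<.012)&(u>.045)&(u<.06)),"plate",m((abs(v)>.034)&(abs(v)<.042)&(abs(u)<.05)),"ridge",m((abs(v)<.005)&(abs(u)<.02)))
im=cv2.imread("pics/seat2s.png"); cv2.imwrite("pics/seat2sc.png",cv2.resize(im[210:290,260:390],None,fx=6,fy=6,interpolation=cv2.INTER_CUBIC))
E
```

```text
clock: 32.33
tool_pos: [0.4654, -0.0493, 0.2232]
orientation: [-176.7, 90.0, -4.3]
force: [-0.6, -0.3, 0.2]
opening: 0.0529
seat2 t 32.33 tcp [ 0.4654 -0.0493  0.2232] yaw_y -97.6 tilt [-1.e+00 -0.e+00 -5.e-04] F [-0.6 -0.3  0.2] open 0.0529 q6 64.2
seat2s t 32.38 tcp [ 0.4655 -0.0494  0.2231] yaw_y -97.6 tilt [-1.e+00  3.e-04 -4.e-04] F [-0.3  0.9 -0.2] open 0.053 q6 64.2
cover L (np.float64(0.0491), np.int64(2375)) R (np.float64(0.0491), np.int64(2369)) rear (np.float64(0.0491), np.int64(923)) front (np.float64(0.0492), np.int64(720)) plate (np.float64(0.0121), np.int64(2284)) ridge (np.float64(0.0731), np.int64(797))
```

View pics/seat2.png

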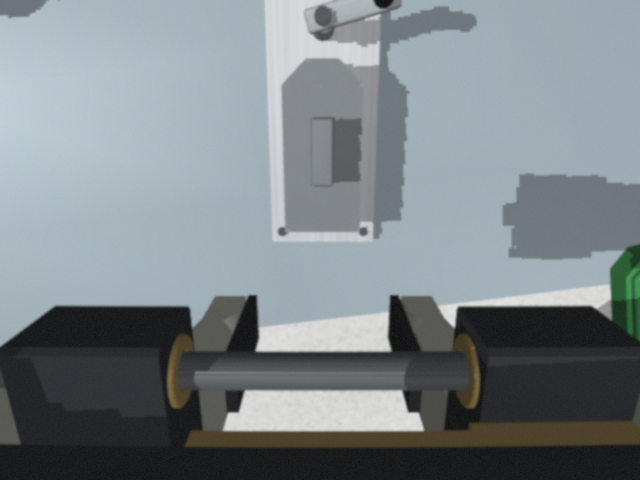

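View pics/seat2sc.png

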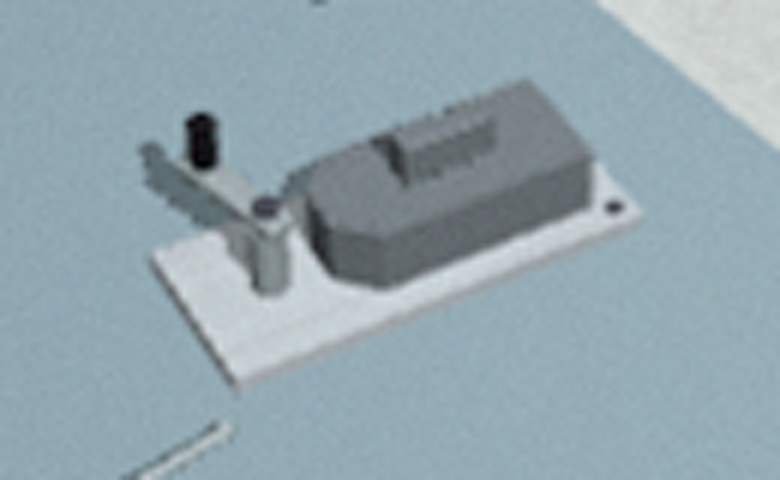

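```bash
python3 - <<'E'
from h import *
h=np.array([.6062,-.0675]); r=[]
for nm,p,q in [("cov4",(437,44),(325,81)),("place1",(489,39),(343,82))]:
    s=load(f"pics/{nm}.npz"); K=toplane(s,[p],.0855,s)[0]; H=toplane(s,[q],.0575,s)[0]; r.append(tuple(x[0] if i else x for i,x in enumerate(ray(s,[p],s))))
    d=K[:2]-H[:2]; print(nm,"knob",K.round(4),"hinge",H.round(4),"r",np.linalg.norm(d).round(4),"ang",np.degrees(np.arctan2(d[1],d[0])).round(1))
print("tri knob",tri(r))
e0=-7.6
for a in (90,75,60,45,30,15,0):
    t=np.radians(e0+180+a); print(a,(h+.042*np.array([np.cos(t),np.sin(t)])).round(4))
E
```

```text
cov4 knob [ 0.6114 -0.1075  0.0855] hinge [ 0.6061 -0.0676  0.0575] r 0.0403 ang -82.5
place1 knob [ 0.6115 -0.1096  0.0855] hinge [ 0.6062 -0.0677  0.0575] r 0.0422 ang -82.7
tri knob (array([ 0.60958115, -0.10276981,  0.10401711]), [np.float64(7.568196346116059e-06), np.float64(7.568196346274772e-06)])
90 [ 0.6006 -0.1091]
75 [ 0.5901 -0.1063]
60 [ 0.5806 -0.1008]
45 [ 0.5728 -0.093 ]
30 [ 0.5674 -0.0835]
15 [ 0.5645 -0.0729]
0 [ 0.5646 -0.0619]
```

```bash
python3 -m crank '[{"linear":[0.22,-0.09,0],"rot":[0,0,1],"hand":0.35},{"linear":[0.22,-0.09,0],"rot":[0,0,1],"hand":0.35},{"linear":[0.22,-0.09,0],"rot":[0,0,1],"hand":0.35},{"linear":[0.22,-0.09,-0.1],"rot":[0,0,1],"hand":0.35},{"linear":[0.22,-0.09,-0.1],"rot":[0,0,1],"hand":0.35},{"linear":[0.22,-0.09,-0.1],"rot":[0,0,1],"hand":0.35},{"linear":[0.22,-0.09,-0.1],"rot":[0,0,1],"hand":0.35},{"linear":[0.22,-0.09,-0.1],"rot":[0,0,1],"hand":0.35},{"linear":[0.22,-0.09,-0.1],"rot":[0,0,1],"hand":0.35},{"linear":[0.22,-0.09,-0.1],"rot":[0,0,1],"hand":0.35},{"linear":[0.2,-0.09,-0.1],"rot":[0,0,0.4],"hand":0.35},{"linear":[0,0,0],"rot":[0,0,0],"hand":0.35}]'; python3 go.py .6116 -.1092 .13 314.4
```

```text
clock: 33.92
tool_pos: [0.6114, -0.1126, 0.1537]
orientation: [-18.3, 88.3, -152.3]
force: [1.5, -0.2, 0.3]
opening: 0.0307
t 33.92 tcp [ 0.6114 -0.1126  0.1537] lin units [ 0.004  0.057 -0.395] rot units [ 0.154 -0.303 -0.317] F [ 1.5 -0.2  0.3] M [-0.08  0.05  0.02] open 0.0307
```

```bash
python3 -m crank '[{"linear":[0,0.06,0],"rot":[0.15,-0.3,-0.32],"hand":0.35},{"linear":[0,0,-0.4],"rot":[0,0,0],"hand":0.35},{"linear":[0,0,0],"rot":[0,0,0],"hand":0.35},{"linear":[0,0,0],"rot":[0,0,0],"hand":0.35}]'; python3 go.py .6116 -.1092 .073 314.4; python3 look.py k1; python3 look.py k1s scene; python3 -c "
import cv2
im=cv2.imread('pics/k1s.png'); cv2.imwrite('pics/k1sc.png',cv2.resize(im[170:290,230:390],None,fx=5,fy=5,interpolation=cv2.INTER_CUBIC))"
```

```text
clock: 34.42
tool_pos: [0.6105, -0.1082, 0.1296]
orientation: [164.6, 89.8, 28.6]
force: [0.4, -0.0, 0.6]
opening: 0.0307
t 34.42 tcp [ 0.6105 -0.1082  0.1296] lin units [ 0.019 -0.017 -0.944] rot units [-0.018  0.032  0.077] F [ 0.4 -0.   0.6] M [-0.13  0.13  0.01] open 0.0307
k1 t 34.42 tcp [ 0.6105 -0.1082  0.1296] yaw_y -45.99 tilt [-1.0e+00  8.0e-04 -3.1e-03] F [ 0.4 -0.   0.6] open 0.0307 q6 126.1
k1s t 34.48 tcp [ 0.6102 -0.1081  0.1294] yaw_y -45.99 tilt [-1.0e+00  4.0e-04 -2.9e-03] F [-0.5  0.1  0.3] open 0.0307 q6 126.1
```

View pics/k1.png

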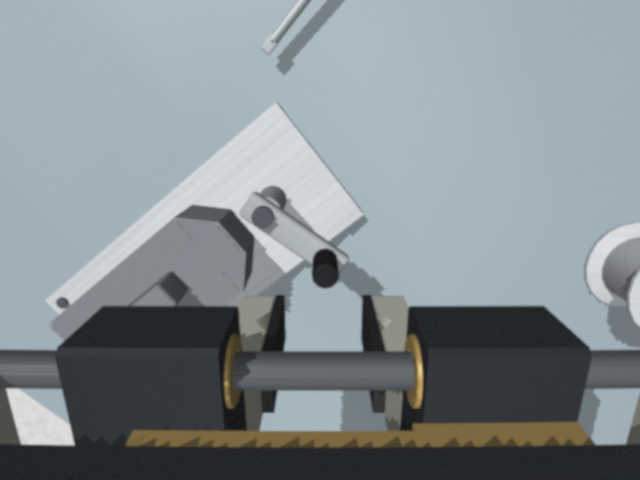

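View pics/k1sc.png

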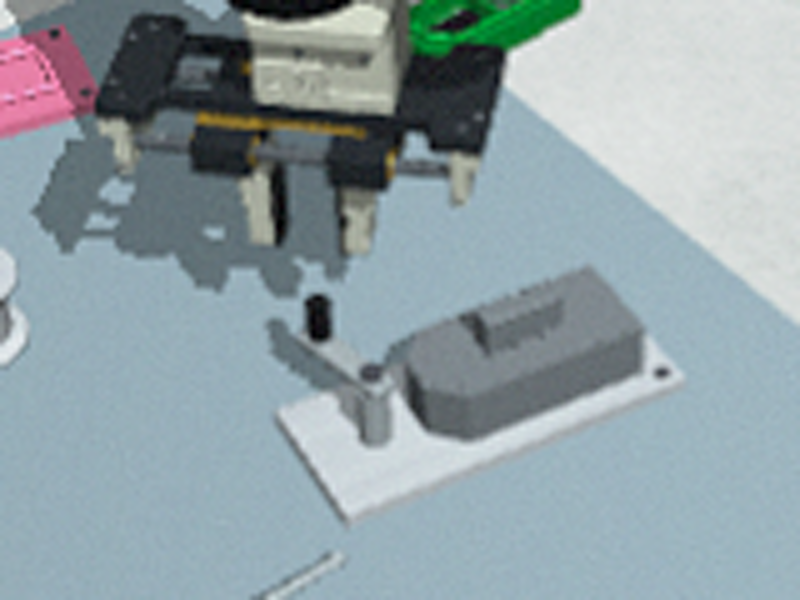

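```bash
python3 - <<'E'
from h import *
s=load("pics/k1.npz"); a=load("pics/place1.npz")
print(toplane(s,[(325,272)],.0855,s))
r=[tuple(x[0] if i else x for i,x in enumerate(ray(q,[p],q))) for q,p in ((s,(325,271)),(a,(489,39)))]; print(tri(r))
E
python3 -m crank '[{"linear":[0.01,-0.01,-0.3],"rot":[-0.02,0.03,0.08],"hand":0.35},{"linear":[0,0,-0.3],"rot":[0,0,0],"hand":0.35},{"linear":[0,0,-0.2],"rot":[0,0,0],"hand":0.35},{"linear":[0,0,0],"rot":[0,0,0],"hand":0.35}]'; python3 go.py .6116 -.1092 .073 314.4
```

```text
[[ 0.61256946 -0.10770582  0.0855    ]]
(array([ 0.61200598, -0.10908729,  0.08342396]), [np.float64(0.001199424786015803), np.float64(0.0011994247860157826)])
clock: 35.02
tool_pos: [0.6113, -0.1087, 0.0795]
orientation: [142.2, 89.9, 6.7]
force: [0.7, 0.8, -0.0]
opening: 0.0308
t 35.02 tcp [ 0.6113 -0.1087  0.0795] lin units [ 0.005 -0.009 -0.108] rot units [-0.002  0.015 -0.009] F [ 0.7  0.8 -0. ] M [-0.19  0.09 -0.02] open 0.0308
```

```bash
python3 -m crank '[{"linear":[0,-0.01,-0.1],"rot":[0,0,0],"hand":0.3},{"linear":[-0.04,0.04,0],"rot":[0,0,0],"hand":0.3},{"linear":[-0.09,0.02,0],"rot":[0,0,0],"hand":0.3},{"linear":[-0.09,0.02,0],"rot":[0,0,0],"hand":0.3},{"linear":[-0.09,0.02,0],"rot":[0,0,0],"hand":0.3},{"linear":[-0.09,0.03,0],"rot":[0,0,0],"hand":0.3},{"linear":[0,0,0],"rot":[0,0,0],"hand":0.3}]'; python3 go.py .5763 -.0964 .0735 314.4; python3 look.py k2
```

```text
clock: 35.9
tool_pos: [0.587, -0.1045, 0.0753]
orientation: [99.3, 89.6, -36.2]
force: [0.1, 0.1, 0.4]
opening: 0.0259
t 35.9 tcp [ 0.587  -0.1045  0.0753] lin units [-0.179  0.135 -0.03 ] rot units [ 0.043  0.058 -0.01 ] F [0.1 0.1 0.4] M [-0.09  0.07  0.03] open 0.0259
k2 t 35.9 tcp [ 0.587  -0.1045  0.0753] yaw_y -45.55 tilt [-1.      0.0062 -0.001 ] F [0.1 0.1 0.4] open 0.0259 q6 125.4
```

View pics/k2.png

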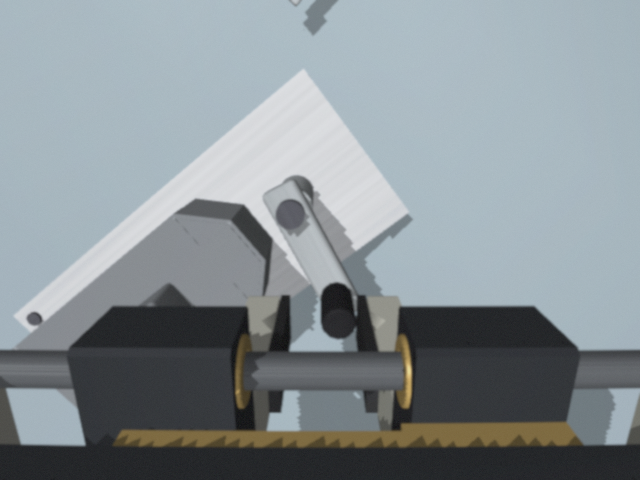

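```bash
python3 - <<'E'
from h import *
s=load("pics/k2.npz")
K=toplane(s,[(339,320)],.0855,s)[0]; R=Rtool(s["orientation"]); print(K, "in tool",R.T@(K-s["tool_pos"]))
d=K[:2]-np.array([.6062,-.0675]); print(np.linalg.norm(d),np.degrees(np.arctan2(d[1],d[0]))+187.6-360+360-0)
E
```

```text
[ 0.59336498 -0.10690128  0.0855    ] in tool [-0.01017132  0.00622559 -0.00285589]
0.04143909195322183 79.55691593773417
```

```bash
python3 -m crank '[{"linear":[-0.08,0.05,-0.02],"rot":[0.04,0.06,0],"hand":0.3},{"linear":[-0.08,0.065,0],"rot":[0,0,0],"hand":0.3},{"linear":[-0.075,0.075,0],"rot":[0,0,0],"hand":0.3},{"linear":[-0.07,0.075,0],"rot":[0,0,0],"hand":0.3},{"linear":[-0.05,0.08,0],"rot":[0,0,0],"hand":0.3},{"linear":[-0.04,0.08,0],"rot":[0,0,0],"hand":0.3},{"linear":[0,0,0],"rot":[0,0,0],"hand":0.3}]'; python3 go.py .5602 -.0575 .0735 314.4; python3 look.py k3
```

```text
clock: 36.83
tool_pos: [0.5622, -0.0767, 0.0745]
orientation: [147.8, 90.0, 12.3]
force: [1.3, -0.4, 0.3]
opening: 0.0264
t 36.83 tcp [ 0.5622 -0.0767  0.0745] lin units [-0.033  0.319 -0.017] rot units [-0.001  0.003 -0.02 ] F [ 1.3 -0.4  0.3] M [-0.16  0.03  0.02] open 0.0264
k3 t 36.83 tcp [ 0.5622 -0.0767  0.0745] yaw_y -45.5 tilt [-1.e+00  2.e-04 -2.e-04] F [ 1.3 -0.4  0.3] open 0.0264 q6 122.5
```

View pics/k3.png

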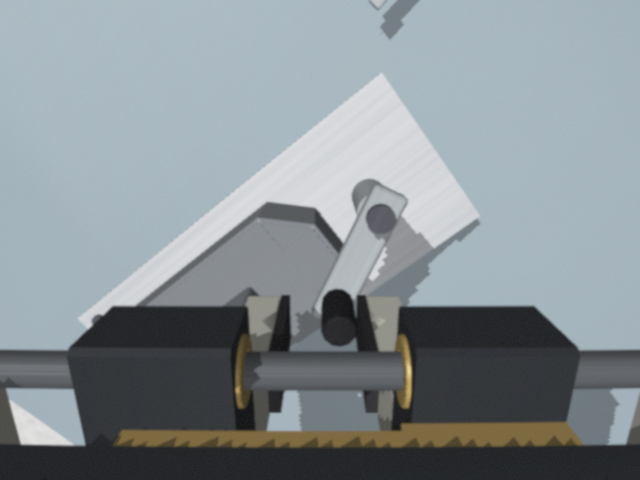

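```bash
python3 -m crank '[{"linear":[-0.03,0.08,0],"rot":[0,0,0],"hand":0.3},{"linear":[-0.015,0.08,0],"rot":[0,0,0],"hand":0.3},{"linear":[0,0.08,0],"rot":[0,0,0],"hand":0.3},{"linear":[0,0.06,0],"rot":[0,0,0],"hand":0.3},{"linear":[0,0,0],"rot":[0,0,0],"hand":0.3}]'; python3 go.py .5602 -.0575 .0735 314.4; python3 look.py k4
```

```text
clock: 37.5
tool_pos: [0.5597, -0.0576, 0.0744]
orientation: [121.2, 90.0, -14.3]
force: [0.4, -1.1, 0.3]
opening: 0.0262
t 37.5 tcp [ 0.5597 -0.0576  0.0744] lin units [ 0.009  0.002 -0.016] rot units [ 0.001  0.004 -0.019] F [ 0.4 -1.1  0.3] M [-0.54  0.02 -0.01] open 0.0262
k4 t 37.5 tcp [ 0.5597 -0.0576  0.0744] yaw_y -45.51 tilt [-1.e+00  3.e-04 -2.e-04] F [ 0.4 -1.1  0.3] open 0.0262 q6 120.4
```

View pics/k4.png

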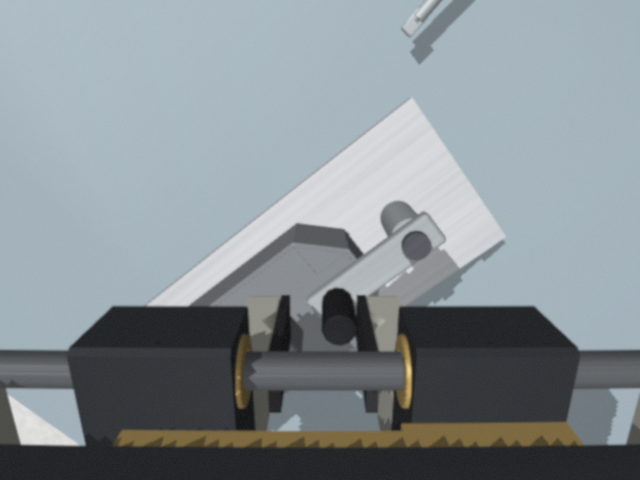

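Nearly closed. I push the last bit in small steps and watch for the stop.

```bash
for i in 1; do python3 -m crank '[{"linear":[0,0.03,0],"rot":[0,0,0],"hand":0.3},{"linear":[0,0,0],"rot":[0,0,0],"hand":0.3}]'; done; python3 go.py .5602 -.0575 .0735 314.4; python3 -m crank '[{"linear":[0,0.03,0],"rot":[0,0,0],"hand":0.3},{"linear":[0,0,0],"rot":[0,0,0],"hand":0.3}]';  python3 go.py .5602 -.0575 .0735 314.4
```

```text
clock: 37.8
tool_pos: [0.5597, -0.0572, 0.0744]
orientation: [40.3, 89.9, -95.2]
force: [1.0, -3.3, -0.5]
opening: 0.0263
t 37.8 tcp [ 0.5597 -0.0572  0.0744] lin units [ 0.009 -0.006 -0.015] rot units [ 0.021 -0.002 -0.018] F [ 1.  -3.3 -0.5] M [-0.95 -0.23 -0.02] open 0.0263
clock: 38.05
tool_pos: [0.5596, -0.0572, 0.0744]
orientation: [35.6, 89.8, -100.0]
force: [1.5, -1.3, -0.3]
opening: 0.0262
t 38.05 tcp [ 0.5596 -0.0572  0.0744] lin units [ 0.01  -0.005 -0.015] rot units [ 0.046 -0.008 -0.013] F [ 1.5 -1.3 -0.3] M [-0.76 -0.19 -0.03] open 0.0262
```

```bash
python3 -m crank '[{"linear":[0,0.06,0],"rot":[0,0,0],"hand":0.3},{"linear":[0,0.06,0],"rot":[0,0,0],"hand":0.3}]';  python3 go.py .5602 -.0575 .0735 314.4; python3 -m crank '[{"linear":[0,0,0],"rot":[0,0,0],"hand":0.3},{"linear":[0.02,-0.06,0],"rot":[0,0,0],"hand":0.35},{"linear":[0,0,0.3],"rot":[0,0,0],"hand":0.35},{"linear":[0,0,0.5],"rot":[0,0,0],"hand":0.35},{"linear":[-0.3,0,0.6],"rot":[0,0,-0.6],"hand":0.35},{"linear":[-0.6,0.1,0.6],"rot":[0,0,-1],"hand":0.35},{"linear":[-0.6,0.1,0.5],"rot":[0,0,-1],"hand":0.35},{"linear":[-0.3,0,0.5],"rot":[0,0,-1],"hand":0.35},{"linear":[0,0,0],"rot":[0,0,0],"hand":0.35}]'; python3 look.py f1; python3 look.py f1s scene; python3 look.py f1t top
```

```text
clock: 38.3
tool_pos: [0.5594, -0.0559, 0.0744]
orientation: [32.1, 89.3, -103.4]
force: [7.0, -28.6, -6.9]
opening: 0.0266
t 38.3 tcp [ 0.5594 -0.0559  0.0744] lin units [ 0.013 -0.026 -0.016] rot units [ 0.137 -0.033 -0.013] F [  7.  -28.6  -6.9] M [-10.76  -2.6   -0.15] open 0.0266
clock: 39.42
tool_pos: [0.4486, -0.0459, 0.2587]
orientation: [1.9, 89.5, -152.2]
force: [-0.4, -1.1, -0.4]
opening: 0.0306
f1 t 39.42 tcp [ 0.4486 -0.0459  0.2587] yaw_y -64.1 tilt [-1.0e+00  3.0e-04  8.2e-03] F [-0.4 -1.1 -0.4] open 0.0306 q6 96.5
f1s t 39.48 tcp [ 0.4484 -0.0459  0.2572] yaw_y -64.06 tilt [-9.999e-01 -5.000e-04  1.030e-02] F [-0.2 -0.5  0.8] open 0.0305 q6 96.5
f1t t 39.52 tcp [ 0.4483 -0.0461  0.2561] yaw_y -64.05 tilt [-9.999e-01 -7.000e-04  1.260e-02] F [ 1.3  0.6 -0.2] open 0.0304 q6 96.6
```

View pics/f1.png

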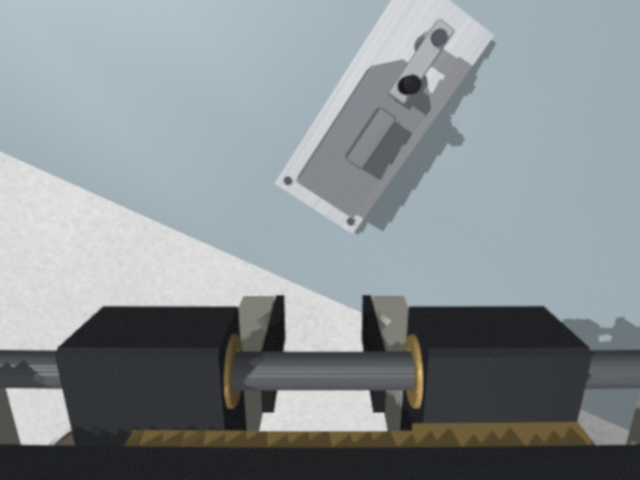

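View pics/f1s.png

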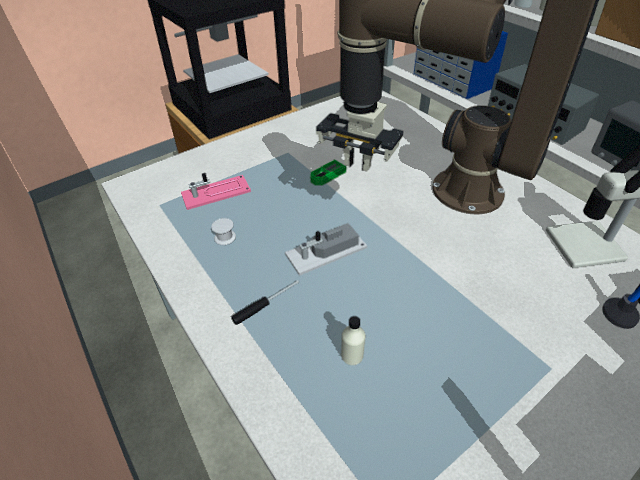

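```bash
python3 - <<'E'
from h import *
s=load("pics/f1.npz")
K=toplane(s,[(410,84)],.0855,s)[0]; H=toplane(s,[(438,37)],.0575,s)[0]; d=K-H; print("knob",K,"hinge",H,"catch deg",(np.degrees(np.arctan2(d[1],d[0]))-172.4+180)%360-180)
P=points(s,s); P[240:]=np.nan
y=np.radians(-7.6); e=np.array([np.cos(y),np.sin(y)]);n=np.array([-e[1],e[0]]); c=np.array([.5149,-.0552])
u=(P[:,:,:2]-c)@e; v=(P[:,:,:2]-c)@n; z=P[:,:,2]
m=lambda a:(np.nanmedian(z[a]).round(4),a.sum())
print("cover L",m((v>.012)&(v<.025)&(abs(u)<.03)),"R",m((v<-.012)&(v>-.025)&(abs(u)<.03)),"rear",m((abs(v)<.02)&(u<-.045)&(u>-.06)),"plate",m((v>.034)&(v<.042)&(abs(u)<.05)))
top=(z>.044)&(z<.055)&(abs(v)<.05)&(u<.02)&(u>-.08)
print("cover v range",np.percentile(v[top],[.5,99.5]),"rear u",np.percentile(u[top],.5))
a=cv2.imread("pics/scene0.png").astype(int);b=cv2.imread("pics/f1s.png").astype(int)
for nm,(x0,y0,x1,y1) in dict(bottle=(335,315,370,370),reel=(205,215,240,248),driver=(230,275,300,325)).items(): print(nm,"mean diff",np.abs(a-b)[y0:y1,x0:x1].mean().round(2))
E
```

```text
knob [ 0.56327122 -0.06042803  0.0855    ] hinge [ 0.60608358 -0.06732831  0.0575    ] catch deg -1.555905178052086
cover L (np.float64(0.049), np.int64(1170)) R (np.float64(0.049), np.int64(1112)) rear (np.float64(0.049), np.int64(790)) plate (np.float64(0.0121), np.int64(1020))
cover v range [-0.02884268  0.03086869] rear u -0.06368501740973932
bottle mean diff 4.78
reel mean diff 5.13
driver mean diff 4.92
```

Everything checks out, so I hand the job in.

```bash
python3 -c "
from plant import ticket
print(ticket.close_job())"
```

```text
the job is handed in; nothing more can be done
None
```

The tray is on the silver base, the cover is on the tray and the catch is swung fully in. I handed the job in at about 40 s of the 64 s; no verdict was reported. I gripped the tray once, let go to measure the base, then gripped it again and lowered it until it touched down. The cover was set down by its ridge, and the catch was pushed round by its knob to its stop.

**Last checks**
- **Cover:** it lies level, with its top 36.9 mm above the plate (37 expected), so both skirts are fully down. Its outline centre is within about 1–1.5 mm of the placing target.
- **Catch:** the image gives −1.6°, which is closed within the measuring error. It stopped against about 30 N of sideways push.
- **Bystanders:** the bottle, reel and screwdriver show the same pixels as at the start, apart from image noise.

**Disagreements**
- **Heights:** the wrist camera reads 2–3 mm too high everywhere. I took this as calibration bias and relied on relative heights.
- **Lengthwise position:** my measurements of the tray and cover in the jaws differed by up to about 0.7 mm, so I used values in between. That is inside the 1.5 mm play.
- **Knob height:** the first two-view fix put it at 104 mm, from too short a baseline. A repeat gave 83 mm, against 85.5 mm stated.

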